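# Clamp two bracket straps together for riveting

### The arm

A 6-joint arm with a two-finger parallel gripper is mounted at the origin on a cart in front of the work surface, level with it; the furniture and walls round the work are solid. World frame = base frame: x ahead of the robot, y to its left, z up, the work surface at z = 0. Lengths are in m, angles in rad, forces in N, time in s.
With the tool pointing down it reaches from about 0.2 to 0.875 m from the base axis. Payload 3.4 kg.
Tool frame: the origin (TCP) lies at the very end of the fingers, on their centre line; the grasp point (between the pads) lies 19 mm behind it; z points along the fingers, y is the direction in which the jaws open and shut (so a half turn about z gives the same grasp; the last joint's range is limited). The gripper opens to 94 mm and grips with 3 to 60 N. Pads are 16 mm wide; open, the fingers measure 119 mm over their backs; the gripper's body (75 mm by 177 mm) begins 78 mm behind the grasp point.
Start: joints at [-1.459, 0.276, 1.505, -0, 1.361, -0.121], TCP at [0.133, -0.56, 0.205] pointing down, gripper open.
Joint ranges: [-2.89, 2.89], [-0.75, 2.08], [0.22, 2.7], [-1.18, 4.32], [0.11, 2.71], [-2.7, 2.7]. Speed limits (rad/s): [2.57, 2.57, 3.14, 3.14, 3.14, 3.14].

### API

Orientations are given as a unit quaternion [w, x, y, z].
In Python, from bench import env gives the robot as it stands. The module is installed in compiled form; this text tells all that it offers.
- The arm moves only by the tool move_arm, never from a script. Its argument "plan" is a list that holds one entry, the list of rows, each a list of 5 numbers: the shift along the world's x, y, z in mm, then the turn about the world's z in degrees, then the opening, from 0 (shut) to 1 (fully open). In form: [[[x, y, z, turn, claw], ...]]. A call has 1 to 12 rows; each row is the pose to reach, as a shift and turn from the pose measured when the call began; what a row does not reach only later rows make up. A row lasts 1/12 s, in which the tool goes at most 41.7 mm and 7.16 degrees, less where a joint would pass 70% of its speed; a pose out of reach is approached as far as the arm can. A call with a gripper value outside its range is refused whole. The fingers move at their own pace and stop on an object; the grip force is fixed at half the most. Time passes only in rows, so rows that repeat a pose let the fingers close. It gives the time, the measured TCP pose, the force and the opening at its end, in the units of the state.
- env.observe(): the state, without advancing time (a new reading comes with each control period).
- env.capture(name): name is "scene" or "top" or "wrist"; returns a dict with "img" (480x640x3 uint8, blue, green, red), "K" (3x3 intrinsics, pixels), "world_from_camera" (4x4, takes a point from camera to world coordinates); the wrist camera has in their place "tool_from_camera" (4x4, takes a point from camera to tool coordinates, whose origin is the TCP and whose axes are the flange's). Camera axes: x right, y up, looking along -z (the intrinsics and any distortion apply to the point x, -y, -z); pixel columns grow to the right and rows downward; lengths in m; the calibration is good to about 2 mm. A picture is of the moment at which its call begins: read the wrist's pose just before it. There is no depth.
- env.job_done(): hands the job in, once; it reports no verdict.
Trained networks look in a picture, given as the dict that the camera call returned (one of the last four; its "shot" number tells which), for a name from the list of things; names that differ only in an ending like _2 or _b are one class to them, and where a whole thing is asked for, a point or a joint stands for the part that bears it (a point fixed in the world has none). Each returns a list of dicts, best first, with "conf" (0 to 1); they miss things now and then, are a little off and sometimes report something else, mostly with a low value. They report only what shows in the picture. A call takes as long as a camera call. They do not tell look-alikes from the thing itself.
- env.regions_of(name, picture): "mask" (480x640 bool, what is visible of it).
- env.place_of(name, picture): "position" ([x, y, z] in m, in world coordinates, good to about 4 mm: a listed point, or the origin of a listed thing).
The state is a dict: "clock": time; "joints": joint angles; "dq": joint speeds; "effort": joint torques, N m; "ee_pos": TCP position; "tcp_rot": TCP orientation; "wrist_force": force on the tool from outside, world axes, zero at the start; "ft_torque": the same for the moment, N m; "finger_gap": finger opening in m.
Only numpy, scipy, OpenCV 4.12 (cv2) and the standard library are available. Lean on these libraries where they do the work, as an engineer would, in place of code of your own. Each camera call takes 0.05 s, during which the arm holds its last target.

### The job

Take the spring clamp off the wall of the blue bin and use it to hold the two bracket straps in the riveting nest together: keep it squeezed open and, gently, by feel, push it down over both straps and along to the upright lug until it sits fully home on the upper edge and butts against the lug, so that the rivet holes stay clear. Keep that light pressure on while you let it close, so that it ends up fully home, pinching the loose front strap flat against the back one, then let go of it. Leave the other things on the bench where they are.

Things in the scene. Friction and masses are not known exactly. Their poses are not given: they have to be found in the camera images.
- clamp: Self-closing steel spring clamp, 97 mm tall, about 150 g, parked astride the bin's near wall, handles up. Origin: centre of the underside of its throat, a rubber block 10 x 28 mm (x, y) that sits on the edge it is pushed over. Jaws open along x, y across its width, z up. Cheeks flush with the block at y = +-14 reach 26 mm up. Its two arms, 22 mm wide, are geared to open alike.
- handles (a point): Where to squeeze, 52 mm above the clamp's origin (fingertips best 33 mm above it). Black handles end at 67 mm and splay: 57 mm across the tops on the bin, 52 on the straps. Squeezed along clamp x (13 N) they stop parallel, 26 mm across, and can be held firmly (45 N) there. Opening fingers rub on them and may drag the clamp up unless it is kept pressed down and opened in small steps.
- jaws (a point): Between the rubber jaw pads, 23 mm below the clamp's origin (pads 16 to 30 mm below, jaws end at 30 mm). They open 29 mm when the handles are squeezed to their stop and close by the spring, pressing about 10 N, when let go.
- clamp_far (a joint): Opening angle of the clamp's arms, rad: 0 on the 3 mm bin wall, 0.33 squeezed fully open, about 0.067 when it pinches both straps flat together, about 0.01 on one strap alone.
- nest: Riveting nest, fixed: aluminium base 72 x 140 x 20 mm, slotted along y. Origin: centre of the underside; z up, x to the far side. The steel back strap stands fast in it: x = 0 to 4 mm, y = -61 to 61, upper edge at z = 66; rivet holes at y = -40 and -12. A bar behind it reaches z = 30. The strap is thin: the clamp must not press on it with over 20 N; 4 to 6 N is plenty.
- lug (a point): On the lug of the back strap, at the middle of its upright side that faces nest -y (nest y = 40 mm); the lug is 4 mm thick, y = 40 to 61, and rises 18 mm above the upper edge. The clamp's side butts here.
- seat (a point): Point on the nest, nest axes, at (0, 26, 66) mm of the nest: where the clamp's origin comes to lie (clamp x along nest x, either way round) when its throat sits on the upper edge and its side touches the lug.
- front_strap: Loose steel front strap, 4 x 118 x 59 mm, standing in the slot on the near (-x) side of the back strap; at the start it leans towards -x by 5 degrees, its top then reaching 10 mm out from the back strap's face. Flush, its top is 3 mm below the back strap's edge. Origin: centre of its lower edge; axes upright as it leans at the start.
- strap_top (a point): Centre of the front strap's upper edge; z runs up the strap in its own plane, so it is parallel to the nest's z when the straps are flat together.
- bin: Blue part bin with knobs in it, 106 x 157 x 70 mm, does not move. Origin: centre of its underside; the near long wall, 3 mm thick, top 70 mm high, lies at x = -48.5 mm.
- grease_tin: Bystander: clear round tin with a red lid, 72 mm across, 38 mm high; origin: centre of its underside.
- rivet_set: Bystander: stepped steel rivet set standing upright, 24 mm across, 62 mm high; origin: centre of its underside.
- pan_handle: Bystander: black pan handle with a steel bracket, lying, 38 x 168 x 29 mm; origin: centre of its underside.
Not all that is in view belongs to the job. What is meant by the clamp is not turquoise, and is the larger of those in its own colour.

How it is judged:
On the way, in this order (a step that is already met when the one before it is completed fails the run):
1. the clamp has been taken off the bin (horizontal distance between clamp and bin above 0.12 m), for 0.1 s.
2. the clamp, still squeezed open, is pressed home on the edge and against the lug (value of joint clamp_far above 0.2 rad and z of clamp in the frame of seat below 0.0015 m and y of clamp in the frame of seat above -0.0015 m and contact force between clamp and nest above 3 N), for 0.3 s.
At the end, for the whole second after the job is handed in: The clamp, let go and at rest, is upright (4.5 degrees) and fully home: throat within 2 mm of the back strap's edge, side within 2 mm of the lug; its jaws pinch both straps, the front strap gripped and flat against the back one (within 1.7 degrees) (z of clamp in the frame of seat below 0.002 m and y of clamp in the frame of seat above -0.002 m and angle between the z axis of clamp and the z axis of nest, either way round below 0.08 rad and value of joint clamp_far between 0.04 and 0.085 rad and contact force between clamp and front_strap above 2 N and angle between the z axis of strap_top and the z axis of nest, either way round below 0.03 rad and linear speed of clamp below 0.01 m/s); the robot touches nothing.
It fails at once if the clamp is forced against the nest with more than 20 N (contact force between clamp and nest above 20 N).
It fails at once if a bystander is disturbed (moved 15 mm or more) (distance of any of grease_tin, rivet_set, pan_handle from where it was at the start of the episode above 0.015 m).
It also fails if it takes over 61 s, if anything falls off the work surface, if the arm or the gripper's body presses on something with over 40 N, if the wrist force passes 120 N, or if a joint passes its speed limit or range.

## Working session

There is one attempt and no reset: what is moved stays moved. The work goes in short steps, Python scripts to look and compute and a tool call to move; the robot and the scene stay as the last step left them, time stands still between calls to the robot, and variables do not carry over. Pictures are saved under pics/ and viewed, and the job is handed in when it is done.

Besides the shell and the picture viewer there is one more tool, called after "Request:" in YAML: its name, and indented under it one key for each argument. move_arm: Moves the arm, as the interface text tells. Its arguments: {"type":"object","properties":{"plan":{"type":"array","items":{"type":"array","items":{"type":"array","items":{"type":"number"}}}}},"required":["plan"]}

```bash
mkdir -p pics
cat > h.py <<'E'
from bench import env
import cv2,numpy as np
def cap(n,f=None):
    p=env.capture(n)
    if f: cv2.imwrite('pics/'+f,p['img'])
    return p
def pix(p,W):
    W=np.atleast_2d(W);T=np.linalg.inv(p['world_from_camera']);c=W@T[:3,:3].T+T[:3,3]
    c=c*[1,-1,-1];u=c@np.array(p['K']).T;return u[:,:2]/u[:,2:]
def ray(p,u,v,z):
    T=np.array(p['world_from_camera']);d=np.linalg.inv(p['K'])@[u,v,1];d=T[:3,:3]@(d*[1,-1,-1]);o=T[:3,3]
    return o+d*(z-o[2])/d[2]
E
python3 - <<'E'
from h import *
print(env.observe())
for n in['scene','top']:
    p=cap(n,n+'0.png')
    print(n,[k for k in p],p['world_from_camera'],p['K'])
    for t in['clamp','handles','jaws','nest','lug','front_strap','strap_top','bin','grease_tin','rivet_set','pan_handle']:
        print(t,[(np.round(r['position'],4).tolist(),round(r['conf'],2),pix(p,r['position']).round().tolist()) for r in env.place_of(t,p)][:4])
E
```

```text
{'clock': 0.0, 'joints': array([-1.45900938e+00,  2.76592097e-01,  1.50610657e+00,  9.99769531e-06,
        1.36066127e+00, -1.21007037e-01]), 'dq': array([ 0.00085246, -0.00068926, -0.00044856, -0.00047434,  0.00101365,
       -0.00048191]), 'effort': array([ 2.02317738e-04, -4.04584372e+01, -2.37235719e+01,  7.02007301e-02,
        3.42239253e-02, -1.30910798e-04]), 'ee_pos': array([ 0.13258396, -0.55894411,  0.20461696]), 'tcp_rot': array([-8.83607833e-04,  9.93233249e-01,  1.16133256e-01,  8.96151544e-06]), 'wrist_force': array([0.66140524, 0.43350341, 0.29214825]), 'ft_torque': array([ 0.01262832, -0.00504598, -0.01027817]), 'finger_gap': 0.09409368130310133}
scene ['img', 'K', 'world_from_camera', 'shot'] [[-0.74517043  0.44939219 -0.49271461  0.16011986]
 [-0.66653102 -0.47820032  0.57189234  0.45565423]
 [ 0.02138767  0.75456683  0.65587458  0.69619544]
 [ 0.          0.          0.          1.        ]] [[517.71458186   0.         319.03447586]
 [  0.         517.71458186 237.9738285 ]
 [  0.           0.           1.        ]]
clamp [([0.4056, 0.0747, 0.0156], 0.9, [[356.0,
[... 1856 characters left out ...]
4163, 0.1841, 0.0043], 0.68, [[186.0, 324.0]]), ([0.3996, 0.0809, 0.0069], 0.49, [[242.0, 333.0]]), ([0.4817, 0.1005, 0.1274], 0.2, [[223.0, 285.0]])]
nest [([0.5436, -0.2396, 0.0015], 0.88, [[413.0, 254.0]])]
lug [([0.5632, -0.2081, 0.0786], 0.67, [[402.0, 239.0]])]
front_strap [([0.5448, -0.2409, 0.0087], 0.7, [[414.0, 253.0]])]
strap_top [([0.5403, -0.2413, 0.0622], 0.51, [[420.0, 252.0]])]
bin [([0.534, 0.1004, -0.0028], 0.83, [[233.0, 261.0]]), ([0.5474, -0.2416, 0.0067], 0.34, [[414.0, 252.0]])]
grease_tin [([0.4413, -0.0631, 0.0003], 0.85, [[320.0, 310.0]])]
rivet_set [([0.6811, -0.0479, -0.002], 0.48, [[311.0, 184.0]])]
pan_handle [([0.7963, -0.0551, 0.0045], 0.97, [[314.0, 125.0]])]
```

View pics/scene0.png

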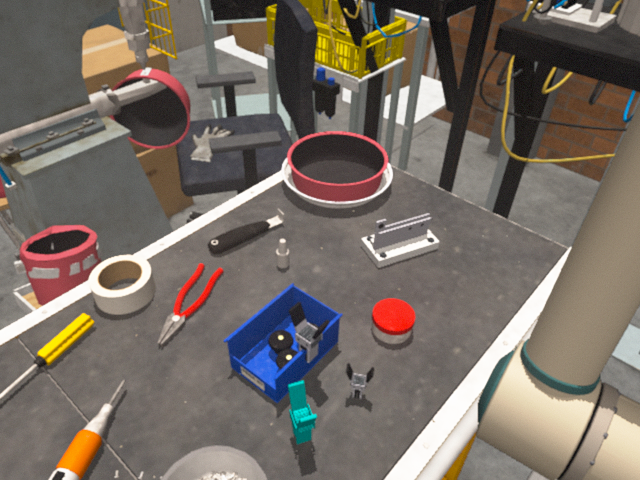

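View pics/top0.png

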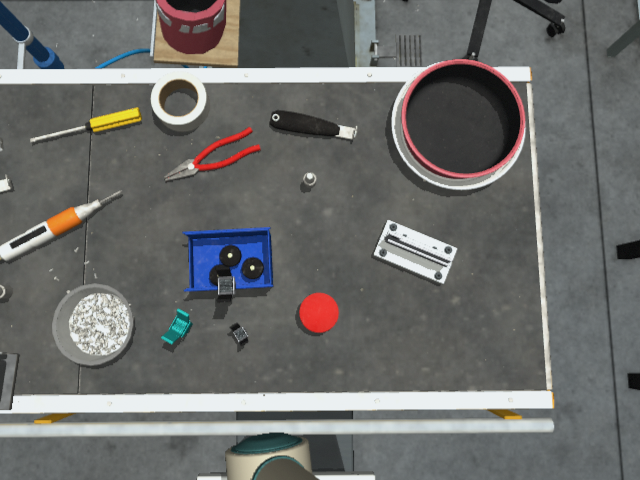

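Run:
```python
import cv2
a=cv2.imread('pics/scene0.png')[280:470,220:420];b=cv2.imread('pics/top0.png')[210:330,350:470]
cv2.imwrite('pics/c1.png',cv2.resize(a,None,fx=3.1,fy=3.1,interpolation=2))
cv2.imwrite('pics/c2.png',cv2.resize(b,None,fx=5,fy=5,interpolation=2))
b=cv2.imread('pics/top0.png')[230:350,150:270]
cv2.imwrite('pics/c3.png',cv2.resize(b,None,fx=5,fy=5,interpolation=2))
b=cv2.imread('pics/scene0.png')[180:290,340:470]
cv2.imwrite('pics/c4.png',cv2.resize(b,None,fx=5,fy=5,interpolation=2))
```

```text
(no output)
```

View pics/c1.png

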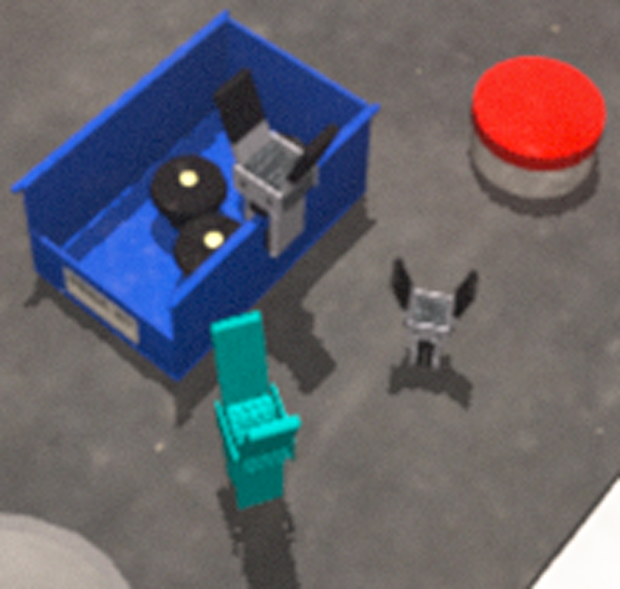

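View pics/c2.png

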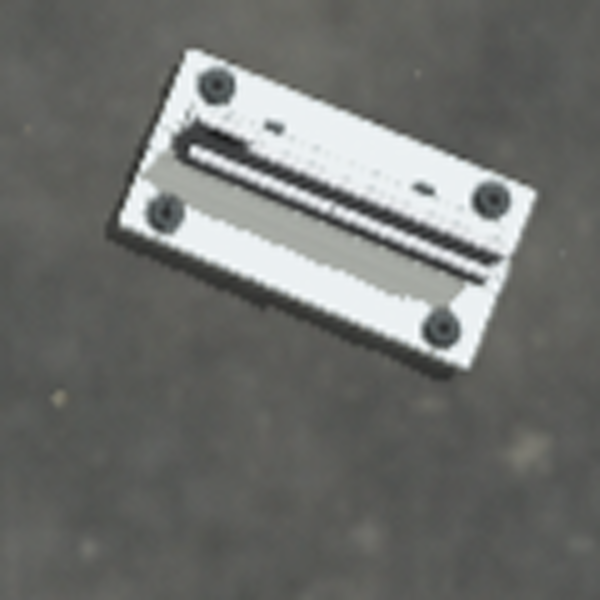

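View pics/c3.png

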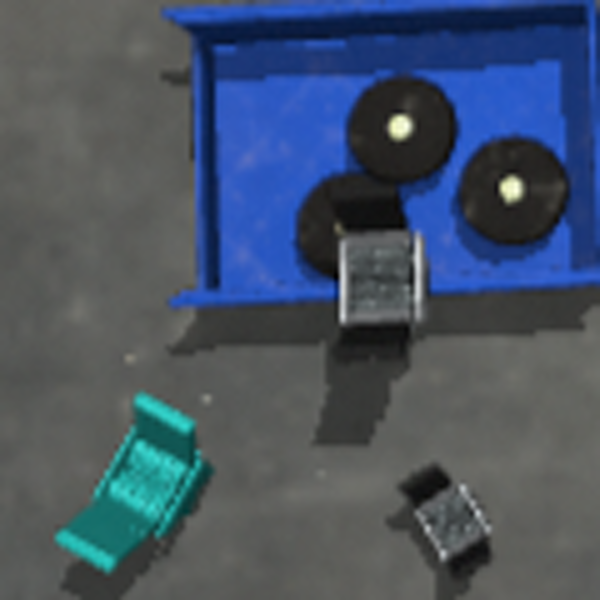

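View pics/c4.png

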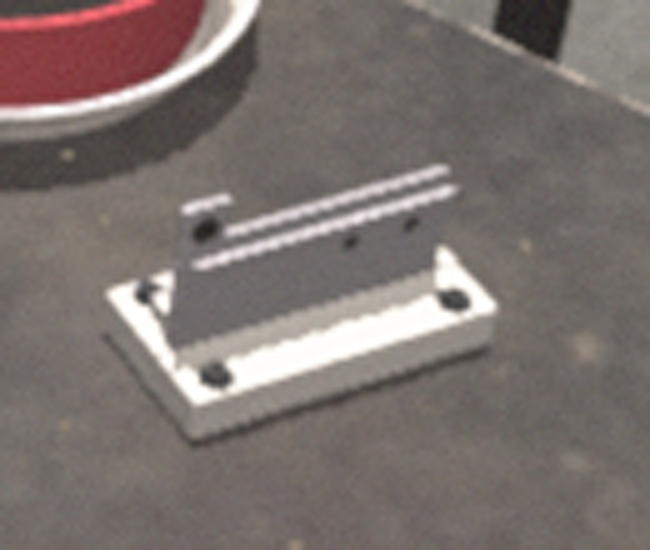

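Candidates: the black and steel clamp on the bin wall (scene 308,343), the small black and steel one on the bench (358,380), and the turquoise one (301,420). I choose the bin-wall one: it is the larger steel one, astride the near wall, and the crop confirms this. First I go above the nest for a wrist look.

Request:
move_arm:
  plan:
    - [[380, 300, 100, 55, 1], [380, 300, 100, 55, 1], [380, 300, 100, 55, 1], [380, 300, 100, 55, 1], [380, 300, 100, 55, 1], [380, 300, 100, 55, 1], [380, 300, 100, 55, 1], [380, 300, 100, 55, 1], [380, 300, 100, 55, 1], [380, 300, 100, 55, 1], [380, 300, 100, 55, 1], [380, 300, 100, 55, 1]]

```text
clock: 2.2
ee_pos: [0.5145, -0.2575, 0.3063]
tcp_rot: [0.0, 0.827, 0.562, 0.0]
wrist_force: [-0.1, -0.4, -0.2]
finger_gap: 0.0943
```

Run:
```python
from h import *
s=env.observe();print(s['clock'],s['ee_pos'],s['tcp_rot'],s['joints'])
p=cap('wrist','w1.png');print(p['tool_from_camera'],p['K'])
```

```text
2.2 [ 0.51453607 -0.25749235  0.30626438] [4.12725353e-04 8.27088433e-01 5.62071464e-01 4.71558733e-04] [-5.85291652e-01  2.38071985e-01  1.31313508e+00  5.60118499e-04
  1.58926433e+00 -2.08261334e-01]
[[-2.58039066e-04  9.63568533e-01  2.67461429e-01  7.82835493e-02]
 [ 9.99999505e-01 -8.35010529e-06  9.94853120e-04 -2.38456180e-04]
 [ 9.60842493e-04  2.67461553e-01 -9.63568054e-01 -1.78445720e-01]
 [ 0.00000000e+00  0.00000000e+00  0.00000000e+00  1.00000000e+00]] [[376.54044524   0.         316.41324174]
 [  0.         376.54044524 247.65480997]
 [  0.           0.           1.        ]]
```

View pics/w1.png

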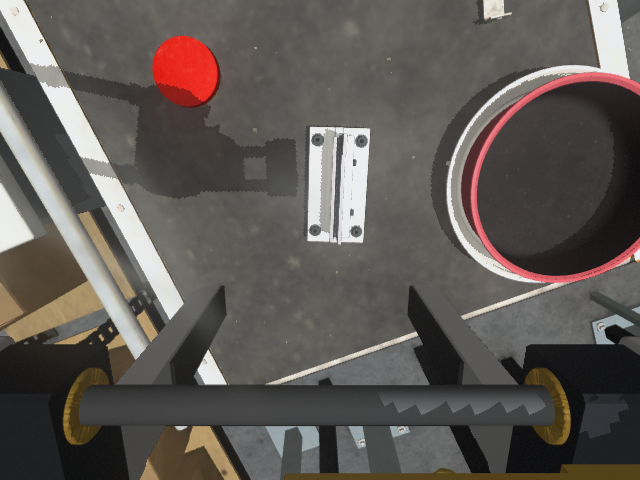

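The wrist view shows the nest at about (338,185), long axis nearly vertical, lug end at the top. I'll zoom in to fit its pose.

Run:
```python
import cv2
a=cv2.imread('pics/w1.png')[115:255,290:390]
cv2.imwrite('pics/c5.png',cv2.resize(a,None,fx=4.2,fy=4.2,interpolation=2))
```

```text
(no output)
```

View pics/c5.png

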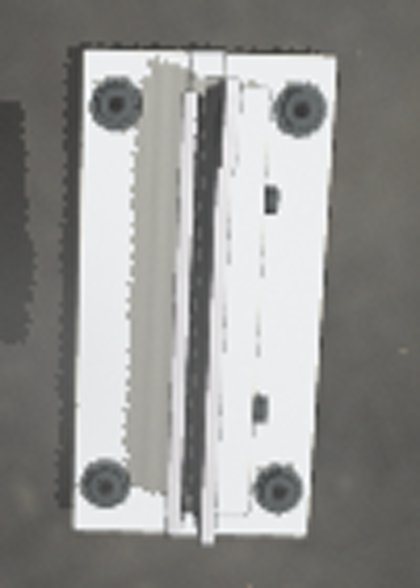

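```bash
cat >> h.py <<'E'
from scipy.spatial.transform import Rotation as R
from scipy.optimize import least_squares
def wpose(p,s):
    q=s['tcp_rot'];T=np.eye(4);T[:3,:3]=R.from_quat([q[1],q[2],q[3],q[0]]).as_matrix();T[:3,3]=s['ee_pos']
    p['world_from_camera']=T@np.array(p['tool_from_camera']);return p
def yawR(a): return R.from_euler('z',a).as_matrix()
E
python3 - <<'E'
from h import *
s=env.observe();w=wpose(cap('wrist'),s);t=cap('top');sc=cap('scene')
M=np.array([(-36,70,20),(36,70,20),(36,-70,20),(-36,-70,20),(2,-61,66)])/1e3
cw=(np.array([(83,50),(337,57),(305,535),(74,528),(208,543)])+.5)/4.2-.5+[290,115]
ct=(np.array([(190,50),(537,190),(470,368),(120,222)])+.5)/5-.5+[350,210]
csn=(np.array([(105,292),(193,400),(497,305)])+.5)/5-.5+[340,180]
Ms=np.array([(-0,0,0)])
def res(v,sel):
    f=lambda M:M@yawR(v[2]).T+[v[0],v[1],0]
    o=[]
    if 'w' in sel:o.append(pix(w,f(M))-cw)
    if 't' in sel:o.append(pix(t,f(M[:4]))-ct)
    if 's' in sel:o.append(pix(sc,f(np.array([(36,70,20),(-36,70,20),(-36,-70,20)])/1e3))-csn)
    return np.concatenate(o).ravel()
for sel in['w','t','s','wt','wts']:
    r=least_squares(res,[.545,-.241,-.38],args=(sel,));print(sel,r.x[:2].round(4),np.degrees(r.x[2]).round(2),r.fun.round(1).tolist())
# bin
B=[]
for p,n in((t,'top'),(sc,'scene')):
    for k in env.place_of('lug',p)[:1]+env.place_of('nest',w)[:1]+env.place_of('lug',w)[:1]: print(n,k['position'],k['conf'])
E
```

```text
w [ 0.5554 -0.2367] -22.97 [-0.2, -0.6, 0.3, -0.5, 0.7, 0.5, -0.6, 0.7, -0.2, 0.1]
t [ 0.5482 -0.2415] -113.69 [24.0, -10.7, -9.6, -23.7, -23.9, 9.9, 9.8, 23.6]
s [ 0.5486 -0.242 ] -23.02 [-0.3, -0.6, 0.2, 0.5, 0.2, -0.0]
wt [ 0.5555 -0.2388] -39.85 [19.3, -5.1, 15.9, 13.5, -16.0, 7.0, -14.4, -8.6, -14.7, -0.4, -15.1, 18.1, -60.6, -39.3, 12.1, -27.6, 58.4, 31.7]
wts [ 0.5536 -0.2393] -37.58 [15.3, -3.5, 12.8, 12.6, -14.9, 7.5, -13.9, -6.0, -14.1, 1.1, -15.1, 20.8, -61.8, -37.6, 12.7, -28.2, 60.3, 32.0, -2.1, -7.4, -10.7, -5.2, -2.6, 6.0]
top [0.5656, -0.2068, 0.0769] 0.93
top [0.5499, -0.2449, 0.0006] 0.78
top [0.5656, -0.208, 0.0765] 0.69
scene [0.5642, -0.2044, 0.0767] 0.94
scene [0.5499, -0.2449, 0.0006] 0.78
scene [0.5656, -0.208, 0.0765] 0.69
```

Run:
```python
from h import *
s=env.observe();print(s['ee_pos'],s['tcp_rot']);w=wpose(cap('wrist','w2.png'),s);t=cap('top');sc=cap('scene')
print(env.observe()['ee_pos'], np.abs(cv2.imread('pics/w2.png').astype(int)-cv2.imread('pics/w1.png')).mean(), w['world_from_camera'])
M=np.array([(-36,70,20),(36,70,20),(36,-70,20),(-36,-70,20),(2,-61,66)])/1e3
cw=(np.array([(83,50),(337,57),(305,535),(74,528),(208,543)])+.5)/4.2-.5+[290,115]
ct=(np.array([(120,222),(190,50),(537,190),(470,368)])+.5)/5-.5+[350,210]
csn=(np.array([(105,292),(193,400),(497,305)])+.5)/5-.5+[340,180]
def res(v,sel):
    f=lambda M:M@yawR(v[2]).T+[v[0],v[1],0]
    o=[]
    if 'w' in sel:o.append(pix(w,f(M))-cw)
    if 't' in sel:o.append(pix(t,f(M[:4]))-ct)
    if 's' in sel:o.append(pix(sc,f(np.array([(36,70,20),(-36,70,20),(-36,-70,20)])/1e3))-csn)
    return np.concatenate(o).ravel()
for sel in['w','t','s','ts','wts']:
    r=least_squares(res,[.545,-.241,-.38],args=(sel,));print(sel,r.x[:2].round(4),np.degrees(r.x[2]).round(2),r.fun.round(1).tolist())
for b in('bin','clamp'):
  for n,p in(('t',t),('s',sc)):
    m=env.regions_of(b,p)[0]['mask'];ys,xs=np.nonzero(m);print(b,n,xs.min(),xs.max(),ys.min(),ys.max())
```

```text
[ 0.51162308 -0.26044872  0.30536889] [-1.13312252e-04  8.27953786e-01  5.60796300e-01 -1.61247571e-04]
[ 0.51209782 -0.26010883  0.30551708] 7.424157986111111 [[ 0.92852958  0.35738757  0.10053333  0.54051485]
 [-0.37125607  0.89479885  0.24799989 -0.18766506]
 [-0.00132503 -0.26759884  0.9635295   0.48380375]
 [ 0.          0.          0.          1.        ]]
w [ 0.5445 -0.2444] -23.35 [-0.4, -0.9, 0.5, -0.8, 0.9, 0.6, -0.6, 0.8, -0.4, 0.6]
t [ 0.5474 -0.241 ] -22.99 [-0.4, 0.3, -0.2, -0.6, 0.5, -0.0, 0.2, 0.3]
s [ 0.5486 -0.242 ] -23.02 [-0.3, -0.6, 0.2, 0.5, 0.2, -0.0]
ts [ 0.5478 -0.2412] -23.06 [-0.3, 0.1, -0.1, -0.9, 0.6, -0.2, 0.3, 0.1, -0.3, -0.2, 0.2, 0.9, 0.3, 0.4]
wts [ 0.5457 -0.2433] -23.38 [0.3, -2.3, 1.2, -2.1, 1.4, -0.5, -0.1, -0.3, 0.2, -0.7, 0.8, 1.0, 1.3, 0.1, 1.8, 1.2, 1.3, 1.4, 1.2, -0.4, 1.6, 0.8, 1.8, 0.5]
bin t 184 272 227 290
bin s 226 341 283 401
clamp t 162 191 309 342
clamp s 289 316 380 442
```

Request:
move_arm:
  plan:
    - [[-30, 200, -30, 26, 1], [-30, 200, -30, 26, 1], [-30, 200, -30, 26, 1], [-30, 200, -30, 26, 1], [-30, 200, -30, 26, 1], [-30, 200, -30, 26, 1], [-30, 200, -30, 26, 1], [-30, 200, -30, 26, 1], [-30, 200, -30, 26, 1], [-30, 200, -30, 26, 1], [-30, 200, -30, 26, 1], [-30, 200, -30, 26, 1]]

```text
clock: 4.05
ee_pos: [0.4828, -0.0607, 0.2754]
tcp_rot: [0.0, 0.681, 0.733, -0.0]
wrist_force: [-1.2, -0.7, 0.2]
finger_gap: 0.0939
```

Run:
```python
from h import *
env.capture('top');env.capture('top');env.capture('top')
s=env.observe();p=wpose(cap('wrist','w3.png'),s);s2=env.observe()
print(s['ee_pos'],s2['ee_pos'],s['clock'],s['tcp_rot'])
for t in['clamp','handles','jaws','bin']:
    print(t,[(np.round(r['position'],4).tolist(),round(r['conf'],2),pix(p,r['position']).round().tolist()) for r in env.place_of(t,p)][:4])
```

```text
[ 0.48261214 -0.06018075  0.2754504 ] [ 0.48257041 -0.06004466  0.27546364] 4.2 [ 4.17269106e-07  6.80286833e-01  7.32945991e-01 -4.01408953e-06]
clamp [([0.4024, 0.0819, 0.0171], 0.97, [[252.0, 76.0]]), ([0.484, 0.0975, 0.0681], 0.63, [[331.0, 56.0]])]
handles [([0.3997, 0.0807, 0.057], 0.88, [[242.0, 70.0]]), ([0.4827, 0.0997, 0.1239], 0.74, [[332.0, 36.0]]), ([0.4351, -0.0602, -0.0009], 0.64, [[278.0, 207.0]])]
jaws [([0.4817, 0.0996, 0.0461], 0.95, [[328.0, 58.0]]), ([0.3971, 0.0806, 0.0069], 0.6, [[249.0, 79.0]]), ([0.7963, -0.0567, -0.0014], 0.56, [[571.0, 226.0]]), ([0.5486, -0.2415, 0.0053], 0.44, [[356.0, 349.0]])]
bin [([0.5307, 0.0996, 0.0015], 0.8, [[371.0, 70.0]]), ([0.544, -0.2405, 0.0638], 0.35, [[357.0, 373.0]])]
```

View pics/w3.png

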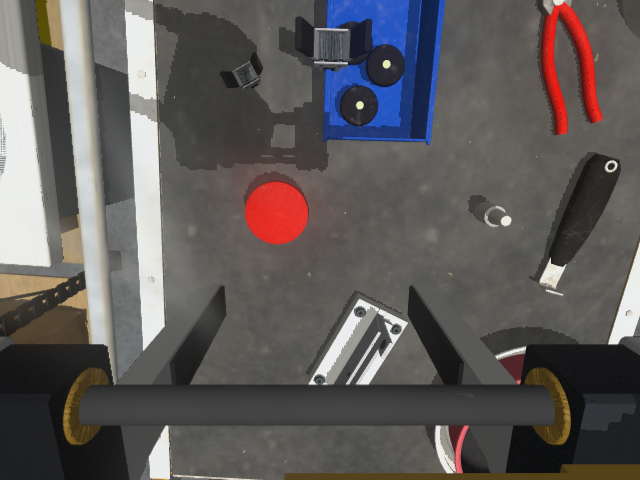

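The clamp on the bin wall is at (332,48) in the wrist view, with the small decoy at (243,73). Zooming in for yaw.

Run:
```python
import cv2
a=cv2.imread('pics/w3.png')[0:150,280:460]
cv2.imwrite('pics/c6.png',cv2.resize(a,None,fx=4,fy=4,interpolation=2))
a=cv2.imread('pics/top0.png')[215:305,175:285]
cv2.imwrite('pics/c7.png',cv2.resize(a,None,fx=6,fy=6,interpolation=2))
```

```text
(no output)
```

View pics/c6.png

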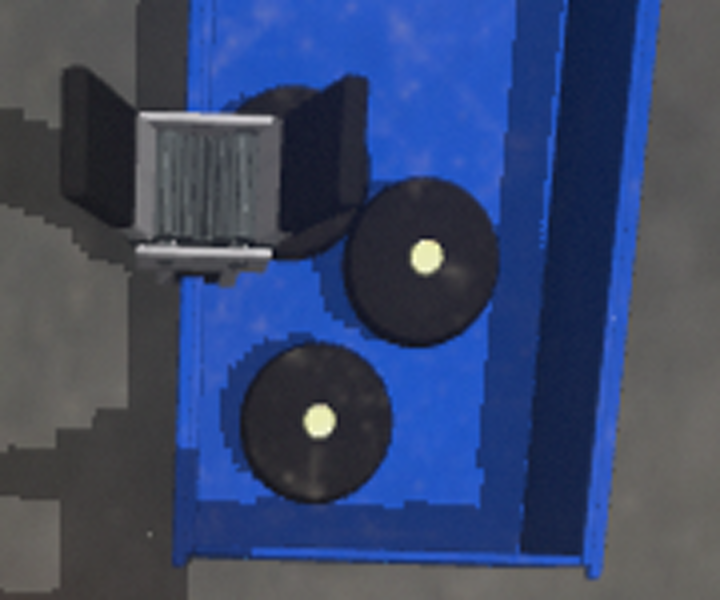

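View pics/c7.png

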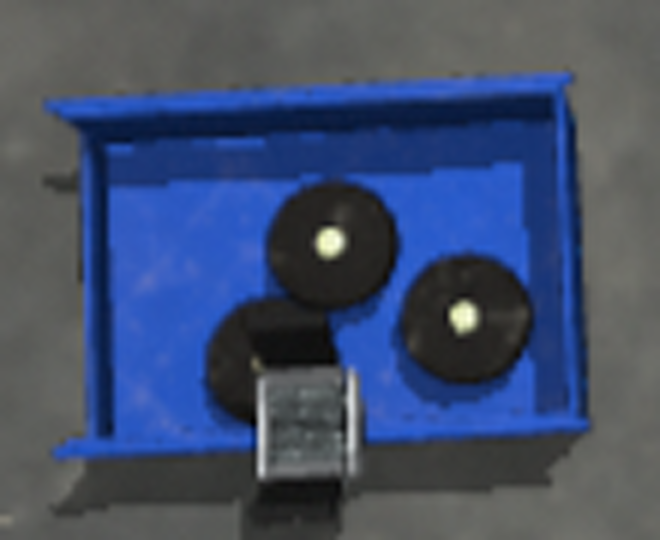

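Run:
```python
from h import *
t=cap('top')
f=lambda x,y,z:ray(t,(x+.5)/6-.5+175,(y+.5)/6-.5+215,z)
a,b=f(55,452,.07),f(590,428,.07);print(a,b,np.degrees(np.arctan2(-(a-b)[0],(a-b)[1])))
a,b=f(45,105,.07),f(570,78,.07);print(a,b,np.degrees(np.arctan2(-(a-b)[0],(a-b)[1])))
# clamp body top 26mm above: corners of cheek frame in top img
c=[f(*q,.096) for q in((258,378),(352,368),(357,470),(260,478))];print(np.round(c,4),np.mean(c,0))
s=env.observe();w=wpose(cap('wrist'),s)
g=lambda x,y,z:ray(w,(x+.5)/4-.5+280,(y+.5)/4-.5,z)
print(g(135,113,.096),g(280,115,.096),g(137,250,.096),g(272,252,.096))
print('tops',g(62,68,.137),g(368,78,.137)); print('bottom wall',g(175,560,.07),g(190,0,.07))
print(s['ee_pos'])
```

```text
[0.47609052 0.17678796 0.07      ] [0.48201898 0.0204856  0.07      ] 2.1721584665119327
[0.57851372 0.18230562 0.07      ] [0.58562841 0.02666748 0.07      ] 2.6173417264364267
[[0.4956 0.1141 0.096 ]
 [0.4982 0.0873 0.096 ]
 [0.4692 0.0855 0.096 ]
 [0.4671 0.1131 0.096 ]] [0.4825215 0.099982  0.096    ]
[0.46663812 0.11243106 0.096     ] [0.49737116 0.11435403 0.096     ] [0.46900769 0.08597724 0.096     ] [0.49825837 0.08777484 0.096     ]
tops [0.4536613  0.10812896 0.137     ] [0.51080366 0.11074744 0.137     ]
bottom wall [0.48281388 0.02240372 0.07      ] [0.47652612 0.14269955 0.07      ]
[ 0.48253309 -0.05967529  0.27554607]
```

Request:
move_arm:
  plan:
    - [[0, 40, -20, -1.3, 1], [0, 80, -40, -1.3, 1], [0, 120, -70, -1.3, 1], [0, 159, -90, -1.3, 1], [0, 159, -115, -1.3, 1], [0, 159, -145, -1.3, 1], [0, 159, -165, -1.3, 1], [0, 159, -172, -1.3, 1], [0, 159, -172, -1.3, 1], [0, 159, -172, -1.3, 1], [0, 159, -172, -1.3, 1]]

```text
clock: 5.47
ee_pos: [0.484, 0.0992, 0.105]
tcp_rot: [0.001, 0.688, 0.725, 0.001]
wrist_force: [-0.2, 0.4, -0.3]
finger_gap: 0.0942
```

Run:
```python
from h import *
p=cap('scene');cap('wrist','w4.png');print(env.observe()['ee_pos'])
cv2.imwrite('pics/s4.png',cv2.resize(p['img'][240:420,200:440],None,fx=3,fy=3,interpolation=2))
```

```text
[0.4838673  0.09916139 0.10510257]
```

View pics/s4.png

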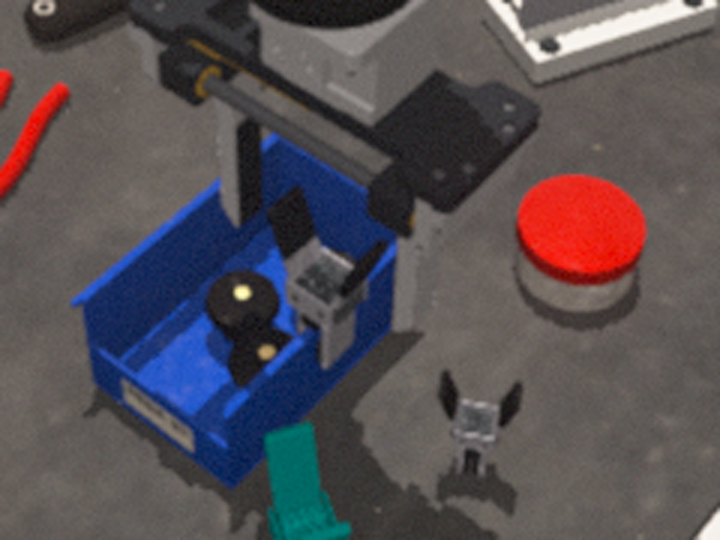

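View pics/w4.png

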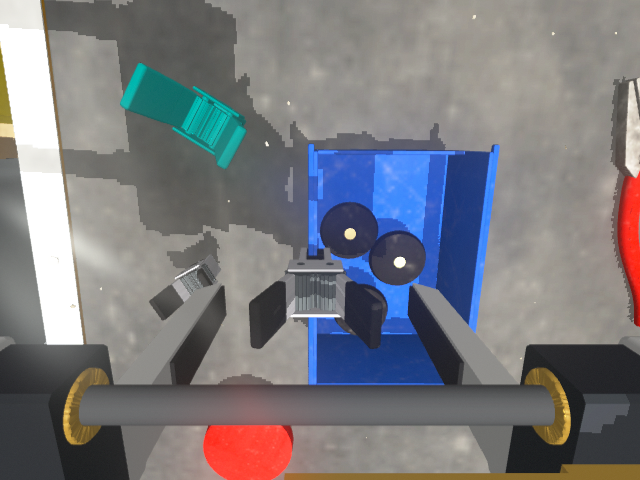

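The fingers straddle the clamp (centred at 316,300 in the wrist view). Now I close.

Request:
move_arm:
  plan:
    - [[-1, 0.5, -2, 0, 0.6], [-1, 0.5, -2, 0, 0.5], [-1, 0.5, -2, 0, 0.4], [-1, 0.5, -2, 0, 0.3], [-1, 0.5, -2, 0, 0.2], [-1, 0.5, -2, 0, 0.1], [-1, 0.5, -2, 0, 0.1], [-1, 0.5, -2, 0, 0.1], [-1, 0.5, -2, 0, 0.1], [-1, 0.5, -2, 0, 0.1]]

```text
clock: 6.4
ee_pos: [0.4861, 0.0999, 0.1059]
tcp_rot: [0.004, 0.688, 0.725, 0.004]
wrist_force: [0.0, 0.9, 16.5]
finger_gap: 0.0309
```

Run:
```python
from h import *
p=cap('scene');cap('wrist','w5.png');print(env.observe())
cv2.imwrite('pics/s5.png',cv2.resize(p['img'][240:420,200:440],None,fx=3,fy=3,interpolation=2))
```

```text
{'clock': 6.5, 'joints': array([6.24434318e-02, 2.32419063e-01, 1.83451220e+00, 9.32354191e-06,
       1.06997501e+00, 1.01692516e-02]), 'dq': array([ 2.00903344e-05, -2.82592740e-03,  4.45792984e-03, -7.97201744e-04,
       -1.24692109e-02,  9.74805527e-04]), 'effort': array([-4.33722390e-01, -2.50557625e+01, -1.67655140e+01,  5.98181994e-02,
       -1.50981657e+00, -1.03753258e-02]), 'ee_pos': array([0.48316187, 0.09974828, 0.10566418]), 'tcp_rot': array([0.00159265, 0.68838538, 0.72534135, 0.00171872]), 'wrist_force': array([-2.79110226,  0.62567284, 15.6657806 ]), 'ft_torque': array([-0.08971134,  0.70755028, -0.025301  ]), 'finger_gap': 0.025677453785634092}
```

View pics/s5.png

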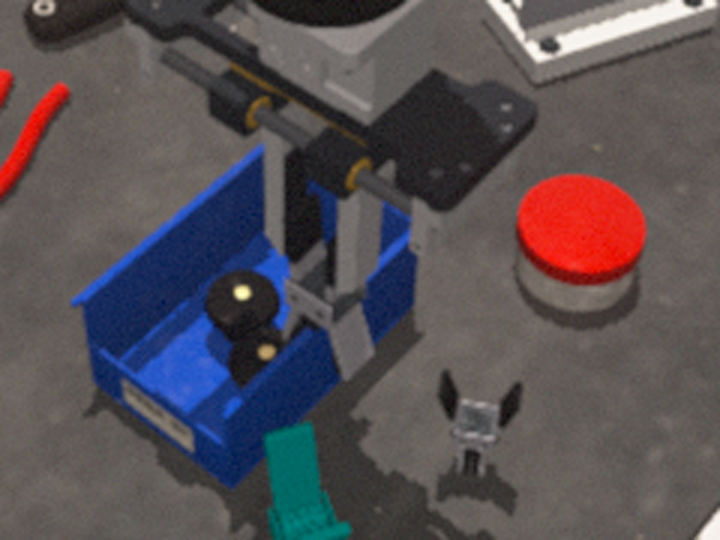

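View pics/w5.png

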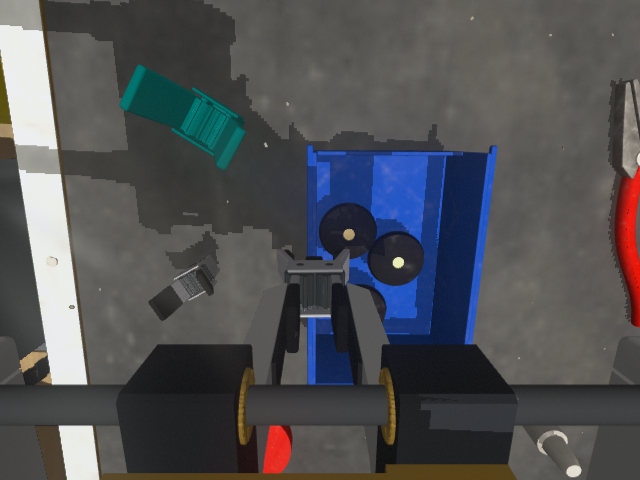

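The handles are at their stop (gap 25.7 mm). Lifting straight up.

Request:
move_arm:
  plan:
    - [[0, 0, 3, 0, 0.1], [0, 0, 12, 0, 0.1], [0, 0, 25, 0, 0.1], [0, 0, 45, 0, 0.1], [0, 0, 70, 0, 0.1], [0, 0, 95, 0, 0.1], [0, 0, 100, 0, 0.1], [0, 0, 100, 0, 0.1]]

```text
clock: 7.17
ee_pos: [0.4844, 0.0998, 0.2072]
tcp_rot: [0.003, 0.688, 0.725, 0.003]
wrist_force: [-0.6, -0.1, -1.2]
finger_gap: 0.0254
```

Run:
```python
from h import *
p=cap('scene');s=env.observe();w=wpose(cap('wrist','w6.png'),s);print(s['ee_pos'],s['tcp_rot'],s['wrist_force'],s['finger_gap'])
cv2.imwrite('pics/s6.png',cv2.resize(p['img'][200:400,200:440],None,fx=3,fy=3,interpolation=2))
for q in(p,w):
  for t in('clamp','jaws'):
    print(t,[(np.round(r['position'],4).tolist(),round(r['conf'],2)) for r in env.place_of(t,q)][:3])
```

```text
[0.4831567  0.09976047 0.20553329] [0.00177644 0.688366   0.72535887 0.00189751] [ 0.04342697 -0.12759651 -2.1657978 ] 0.025647978570733285
clamp [([0.4852, 0.1029, 0.1715], 0.94), ([0.4171, 0.186, 0.0261], 0.91), ([0.4039, 0.0733, 0.0179], 0.77)]
jaws [([0.4833, 0.0998, 0.152], 0.92), ([0.4014, 0.0809, 0.0032], 0.55)]
clamp [([0.4818, 0.0961, 0.1678], 0.94), ([0.4116, 0.1822, 0.0318], 0.87), ([0.4022, 0.0777, 0.0176], 0.84)]
jaws [([0.4024, 0.081, 0.0061], 0.9), ([0.4814, 0.0989, 0.1443], 0.89), ([0.4091, 0.1869, 0.0048], 0.68)]
```

View pics/s6.png

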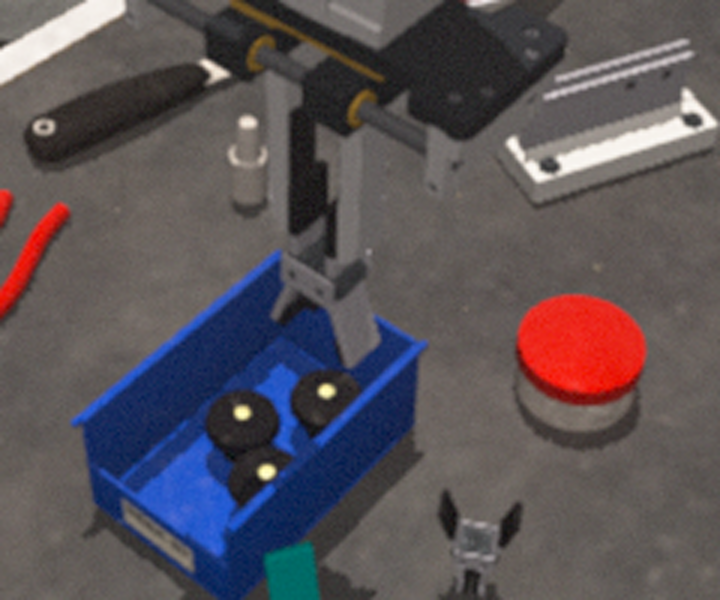

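View pics/w6.png

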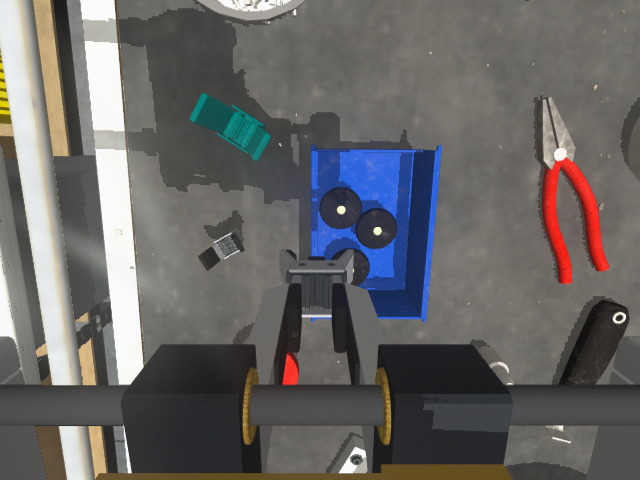

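Clamp held open and upright, 35–36 mm below the TCP. Now to a hover above the straps, a little short of the lug.

Request:
move_arm:
  plan:
    - [[69, -323, 0, -26, 0.1], [69, -323, 0, -26, 0.1], [69, -323, 0, -26, 0.1], [69, -323, 0, -26, 0.1], [69, -323, 0, -26, 0.1], [69, -323, 0, -26, 0.1], [69, -323, 0, -26, 0.1], [69, -323, 0, -26, 0.1], [69, -323, 0, -26, 0.1], [69, -323, 0, -26, 0.1], [69, -323, 0, -26, 0.1], [69, -323, 0, -26, 0.1]]

```text
clock: 8.47
ee_pos: [0.5507, -0.222, 0.2036]
tcp_rot: [-0.0, 0.834, 0.552, 0.0]
wrist_force: [0.4, 0.4, -2.2]
finger_gap: 0.0256
```

Run:
```python
from h import *
for i in range(3): p=cap('scene')
s=env.observe();w=wpose(cap('wrist','w7.png'),s);s2=env.observe();print(s['clock'],s['ee_pos'],s2['ee_pos'],s['tcp_rot'],s['wrist_force'],s['finger_gap'])
cv2.imwrite('pics/s7.png',cv2.resize(p['img'][130:290,320:500],None,fx=3.7,fy=3.7,interpolation=2))
print(np.degrees(2*np.arctan2(s['tcp_rot'][2],s['tcp_rot'][1]))-90)
for q in(p,w):
  for t in('clamp','jaws','nest','lug','strap_top'):
    print(t,[(np.round(r['position'],4).tolist(),round(r['conf'],2)) for r in env.place_of(t,q)][:3])
```

```text
8.6167 [ 0.55108552 -0.22191636  0.20430218] [ 0.55118667 -0.22209247  0.20438346] [5.81963951e-04 8.33433177e-01 5.52619729e-01 4.85327239e-04] [ 0.28725403 -0.4734284  -1.33964457] 0.02559344286881021
-22.90613099890517
clamp [([0.4186, 0.1855, 0.0277], 0.96), ([0.5515, -0.2216, 0.1649], 0.6), ([0.4022, 0.0767, 0.0229], 0.59)]
jaws [([0.3999, 0.0784, 0.0058], 0.94), ([0.5494, -0.2196, 0.1461], 0.6), ([0.415, 0.1863, 0.0119], 0.58)]
nest [([0.545, -0.2403, 0.0028], 0.72)]
lug [([0.5626, -0.2069, 0.0776], 0.95)]
strap_top [([0.541, -0.2385, 0.0605], 0.91), ([0.6842, -0.0429, -0.0021], 0.21)]
clamp [([0.5543, -0.2243, 0.1667], 0.9)]
jaws [([0.5471, -0.2224, 0.1468], 0.89)]
nest []
lug [([0.5675, -0.2071, 0.0776], 0.64)]
strap_top [([0.5441, -0.2399, 0.0619], 0.58)]
```

View pics/s7.png

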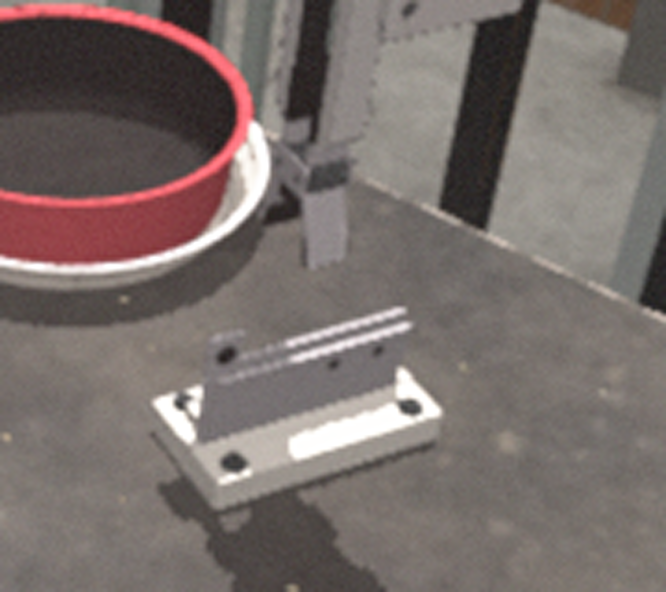

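View pics/w7.png

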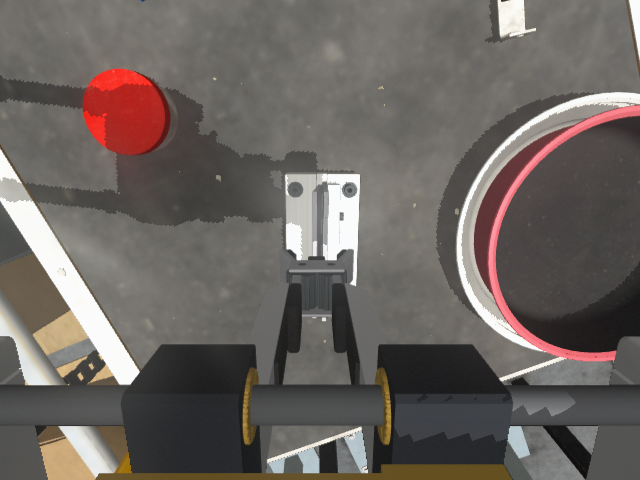

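Request:
move_arm:
  plan:
    - [[1, -1, -20, 0, 0.1], [1, -1, -40, 0, 0.1], [1, -1, -46, 0, 0.1], [1, -1, -46, 0, 0.1], [1, -1, -46, 0, 0.1], [1, -1, -46, 0, 0.1]]

```text
clock: 9.67
ee_pos: [0.553, -0.2248, 0.1592]
tcp_rot: [0.002, 0.834, 0.552, 0.001]
wrist_force: [0.6, 0.3, -0.6]
finger_gap: 0.0254
```

```bash
cat >> h.py <<'E'
NC=np.array([.548,-.2412]);NY=np.radians(-23.05)
def nst(P): P=np.array(P);return np.r_[yawR(-NY)[:2,:2]@(P[:2]-NC),P[2]]*1000
def st():
    s=env.observe();q=s['tcp_rot']
    print('t',round(s['clock'],2),'nest',nst(s['ee_pos']).round(2),'F',(yawR(-NY)@s['wrist_force']).round(2),'M',s['ft_torque'].round(2),'gap',round(s['finger_gap']*1e3,2),'yaw',round(np.degrees(2*np.arctan2(q[2],q[1]))-90,2),'tilt',q[[0,3]].round(4));return s
E
python3 - <<'E'
from h import *
for i in range(2): p=cap('scene')
s=st();w=wpose(cap('wrist','w8.png'),s);st()
cv2.imwrite('pics/s8.png',cv2.resize(p['img'][130:290,320:500],None,fx=3.7,fy=3.7,interpolation=2))
cv2.imwrite('pics/w8c.png',cv2.resize(w['img'][150:350,220:420],None,fx=3,fy=3,interpolation=2))
E
```

```text
t 9.77 nest [ -1.85  17.06 159.38] F [ 0.05 -0.21 -0.98] M [-0.06 -0.07  0.01] gap 24.99 yaw -23.01 tilt [0.0017 0.001 ]
t 9.82 nest [ -1.99  17.08 159.27] F [-0.11  0.5  -2.06] M [-0.05 -0.1   0.01] gap 24.88 yaw -23.01 tilt [0.0016 0.0009]
```

View pics/s8.png

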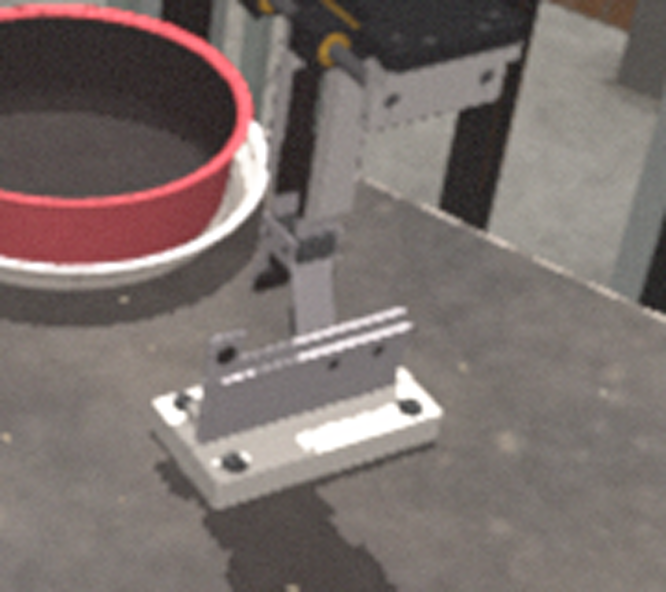

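View pics/w8c.png

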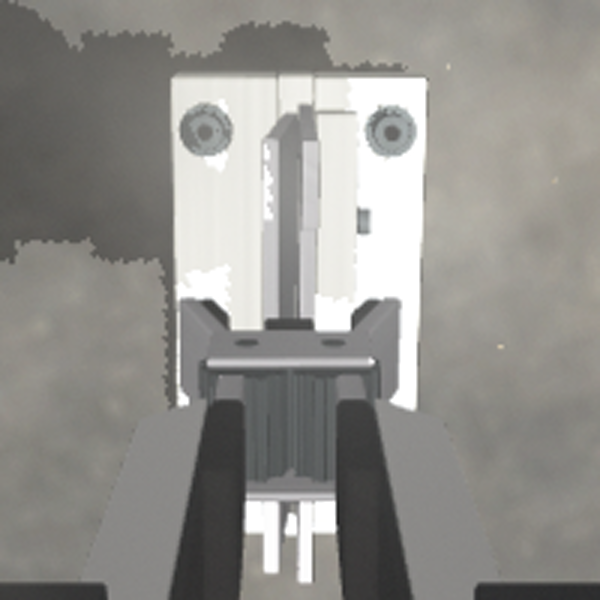

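Clean alignment: the straps (crop 262–318) lie centred between the open jaw tips, with the lug ahead at (308,160). Descending over the straps, short of contact.

Request:
move_arm:
  plan:
    - [[0, 0, -10, 0, 0.1], [0, 0, -20, 0, 0.1], [0, 0, -30, 0, 0.1], [0, 0, -40, 0, 0.1], [0, 0, -48, 0, 0.1], [0, 0, -50, 0, 0.1], [0, 0, -50, 0, 0.1], [0, 0, -50, 0, 0.1]]

```text
clock: 10.48
ee_pos: [0.553, -0.2247, 0.1091]
tcp_rot: [0.002, 0.834, 0.552, 0.001]
wrist_force: [-0.1, -0.2, -1.3]
finger_gap: 0.0253
```

Run:
```python
from h import *
st()
for i in range(2): p=cap('scene')
s=st();w=wpose(cap('wrist','w9.png'),s);st()
cv2.imwrite('pics/s9.png',cv2.resize(p['img'][160:280,340:460],None,fx=5,fy=5,interpolation=2))
cv2.imwrite('pics/w9c.png',cv2.resize(w['img'][150:350,220:420],None,fx=3,fy=3,interpolation=2))
```

```text
t 10.48 nest [ -1.88  17.08 109.09] F [-0.05 -0.21 -1.29] M [-0.05 -0.07 -0.01] gap 25.34 yaw -23.0 tilt [0.0015 0.0009]
t 10.58 nest [ -1.48  17.07 109.75] F [ 0.31 -0.83 -1.82] M [-0.04 -0.06  0.02] gap 25.62 yaw -23.01 tilt [0.0021 0.0012]
t 10.63 nest [ -1.47  17.04 109.86] F [ 0.65 -0.94 -1.73] M [-0.05 -0.03  0.02] gap 25.58 yaw -23.01 tilt [0.0022 0.0012]
```

View pics/s9.png

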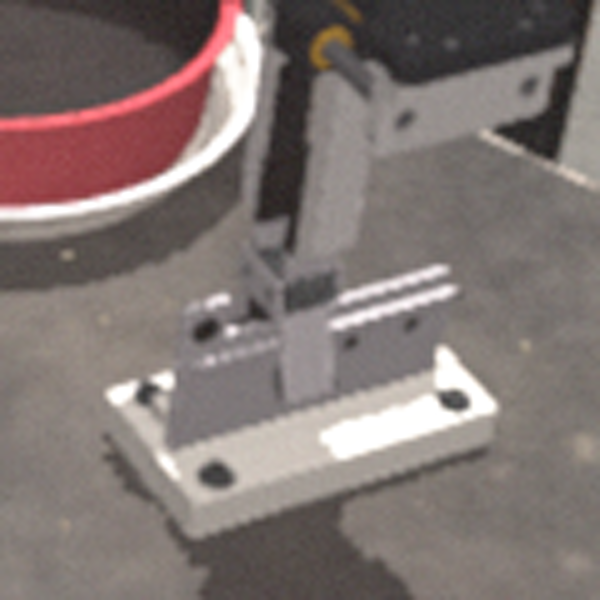

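View pics/w9c.png

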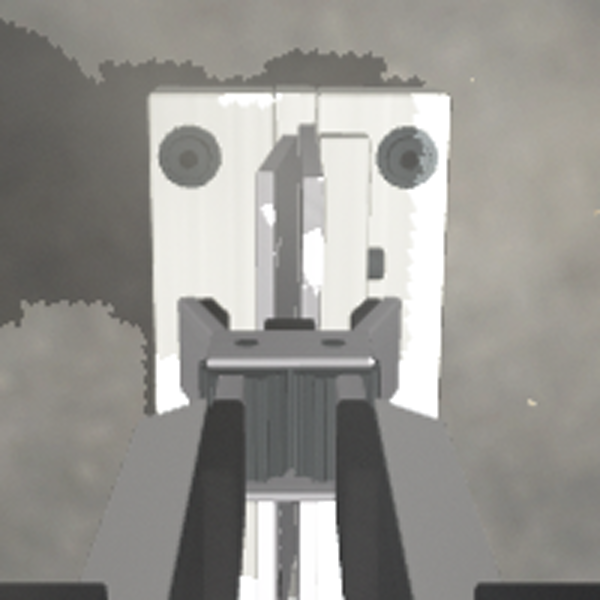

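Request:
move_arm:
  plan:
    - [[0, 0, -2, 0, 0.1], [0, 0, -4, 0, 0.1], [0, 0, -5, 0, 0.1], [0, 0, -6, 0, 0.1], [0, 0, -6, 0, 0.1]]

```text
clock: 11.05
ee_pos: [0.5531, -0.2249, 0.1036]
tcp_rot: [0.002, 0.834, 0.552, 0.001]
wrist_force: [-0.3, -0.2, -0.8]
finger_gap: 0.0253
```

```bash
python3 -c "
from h import *
st()"
```

```text
t 11.05 nest [ -1.7   17.04 103.57] F [-0.16 -0.34 -0.82] M [-0.09 -0.07  0.02] gap 25.34 yaw -23.0 tilt [0.002  0.0011]
```

Request:
move_arm:
  plan:
    - [[0, 0, -0.7, 0, 0.1], [0, 0, -1.4, 0, 0.1], [0, 0, -1.4, 0, 0.1]]

```text
clock: 11.3
ee_pos: [0.553, -0.2248, 0.102]
tcp_rot: [0.002, 0.834, 0.552, 0.001]
wrist_force: [-0.3, -0.7, -1.7]
finger_gap: 0.0252
```

```bash
python3 -c "
from h import *
st()"
```

```text
t 11.3 nest [ -1.8   17.06 102.02] F [-0.06 -0.76 -1.67] M [-0.04 -0.08 -0.08] gap 25.21 yaw -23.01 tilt [0.0018 0.001 ]
```

Request:
move_arm:
  plan:
    - [[0, 0, -0.6, 0, 0.1], [0, 0, -1.2, 0, 0.1], [0, 0, -1.2, 0, 0.1]]

```text
clock: 11.55
ee_pos: [0.5531, -0.2248, 0.1019]
tcp_rot: [0.002, 0.834, 0.552, 0.001]
wrist_force: [-1.9, 0.8, 4.2]
finger_gap: 0.0256
```

```bash
python3 -c "
from h import *
st()"
```

```text
t 11.55 nest [ -1.68  17.06 101.88] F [-2.05  0.01  4.19] M [0.12 0.29 0.02] gap 25.61 yaw -23.0 tilt [0.0022 0.0012]
```

Contact felt at TCP z 101.9 mm (the predicted edge height), about 5.5 N. Sliding towards the lug under light pressure.

Request:
move_arm:
  plan:
    - [[0.6, 1.4, -0.5, 0, 0.1], [1.2, 2.8, -0.5, 0, 0.1], [1.8, 4.1, -0.5, 0, 0.1], [2.3, 5.5, -0.5, 0, 0.1], [2.3, 5.5, -0.5, 0, 0.1]]

```text
clock: 11.97
ee_pos: [0.556, -0.22, 0.1018]
tcp_rot: [0.003, 0.834, 0.552, 0.001]
wrist_force: [-0.9, -3.6, 3.6]
finger_gap: 0.0253
```

```bash
python3 -c "
from h import *
st()"
```

```text
t 11.97 nest [ -0.96  22.68 101.85] F [ 0.55 -3.66  3.63] M [-0.65  0.13 -0.05] gap 25.33 yaw -22.98 tilt [0.0031 0.0012]
```

Request:
move_arm:
  plan:
    - [[0.4, 0.9, -0.5, 0, 0.1], [0.8, 1.8, -0.5, 0, 0.1], [0.9, 2.3, -0.5, 0, 0.1], [0.9, 2.3, -0.5, 0, 0.1]]

```text
clock: 12.3
ee_pos: [0.557, -0.2184, 0.1019]
tcp_rot: [0.004, 0.834, 0.552, 0.001]
wrist_force: [-1.6, -3.2, 4.2]
finger_gap: 0.0253
```

```bash
python3 -c "
from h import *
st()"
```

```text
t 12.3 nest [ -0.63  24.56 101.88] F [-0.24 -3.58  4.2 ] M [-0.82  0.35 -0.06] gap 25.27 yaw -22.96 tilt [0.0039 0.001 ]
```

Request:
move_arm:
  plan:
    - [[0.3, 0.8, -0.5, 0, 0.1], [0.6, 1.6, -0.5, 0, 0.1], [0.7, 2, -0.5, 0, 0.1], [0.7, 2, -0.5, 0, 0.1]]

```text
clock: 12.63
ee_pos: [0.5578, -0.2171, 0.1019]
tcp_rot: [0.005, 0.834, 0.552, 0.001]
wrist_force: [-1.8, -3.5, 5.3]
finger_gap: 0.0255
```

```bash
python3 -c "
from h import *
st()
w=cap('wrist');cv2.imwrite('pics/w10c.png',cv2.resize(w['img'][150:350,220:420],None,fx=3,fy=3,interpolation=2))
w=cap('scene');cv2.imwrite('pics/s10c.png',cv2.resize(w['img'][190:270,360:460],None,fx=6,fy=6,interpolation=2));st()"
```

```text
t 12.63 nest [ -0.43  25.98 101.85] F [-0.31 -3.9   5.34] M [-0.72  0.41  0.03] gap 25.52 yaw -22.95 tilt [0.0047 0.0006]
t 12.73 nest [ -0.4   25.97 101.9 ] F [-0.39 -3.95  5.69] M [-0.76  0.42 -0.04] gap 25.5 yaw -22.95 tilt [0.0047 0.0007]
```

View pics/w10c.png

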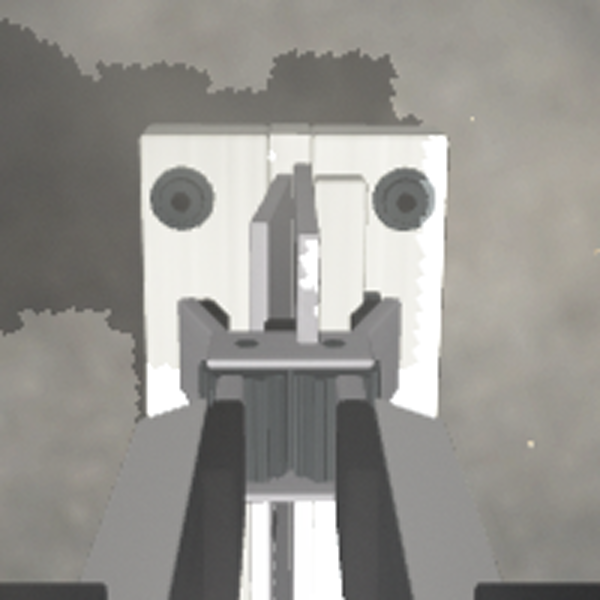

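View pics/s10c.png

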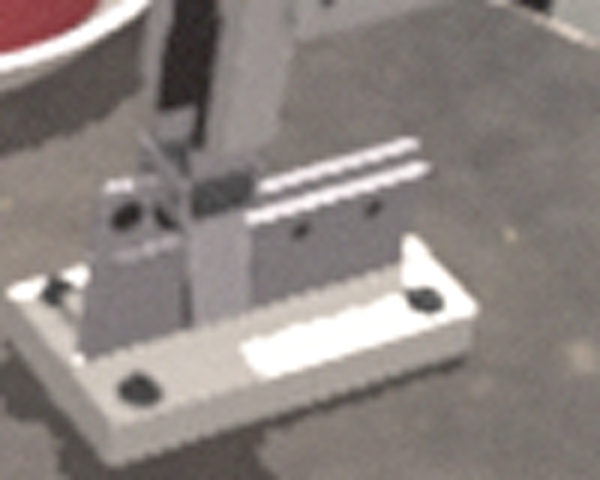

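The clamp looks very close to the lug (wrist crop 308,340), but the lateral force still shows only friction. Nudging on.

Request:
move_arm:
  plan:
    - [[0.4, 0.9, -0.4, 0, 0.1], [0.7, 1.6, -0.4, 0, 0.1], [0.7, 1.6, -0.4, 0, 0.1]]

```text
clock: 12.98
ee_pos: [0.5579, -0.2169, 0.1019]
tcp_rot: [0.005, 0.833, 0.553, -0.001]
wrist_force: [-2.9, -3.8, 5.5]
finger_gap: 0.0254
```

```bash
python3 -c "
from h import *
st()"
```

```text
t 12.98 nest [ -0.42  26.22 101.86] F [-1.2  -4.67  5.48] M [-1.09  0.63 -0.02] gap 25.45 yaw -22.91 tilt [ 0.0055 -0.0006]
```

Request:
move_arm:
  plan:
    - [[0.5, 1.2, -0.5, 0, 0.1], [0.8, 1.8, -0.5, 0, 0.1], [0.8, 1.8, -0.5, 0, 0.1], [0.8, 1.8, -0.5, 0, 0.1], [0.8, 1.8, -0.5, 0, 0.1]]

```text
clock: 13.4
ee_pos: [0.5579, -0.2168, 0.1019]
tcp_rot: [0.006, 0.833, 0.553, -0.002]
wrist_force: [-3.0, -5.4, 5.6]
finger_gap: 0.0254
```

```bash
python3 -c "
from h import *
st()
w=cap('wrist');cv2.imwrite('pics/w11c.png',cv2.resize(w['img'][190:310,260:380],None,fx=5,fy=5,interpolation=2))
p=cap('top');cv2.imwrite('pics/t11c.png',cv2.resize(p['img'][190:310,360:480],None,fx=5,fy=5,interpolation=2));st()"
```

```text
t 13.4 nest [ -0.4  26.3 101.9] F [-0.67 -6.12  5.65] M [-1.19  0.73 -0.04] gap 25.37 yaw -22.87 tilt [ 0.0065 -0.002 ]
t 13.5 nest [ -0.42  26.31 101.91] F [-1.35 -6.84  6.67] M [-1.23  0.71 -0.06] gap 25.39 yaw -22.87 tilt [ 0.0065 -0.002 ]
```

View pics/w11c.png

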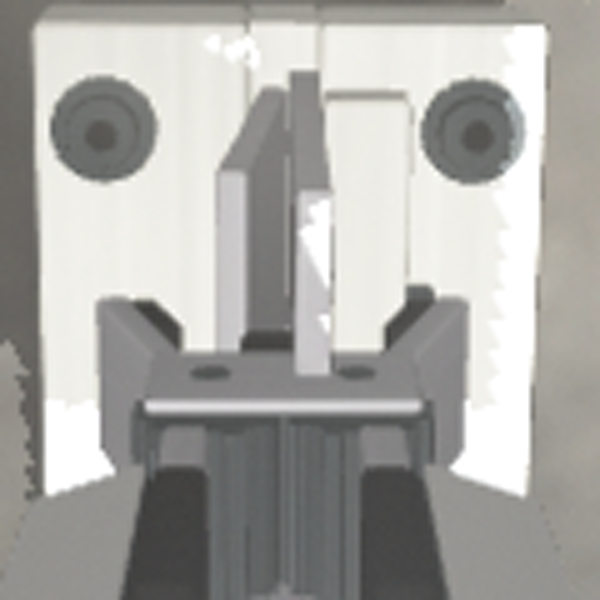

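It stopped at nest y = 26.3 with 6–7 N lateral: butted on the lug. Holding light pressure for the pressed-home step.

Request:
move_arm:
  plan:
    - [[0.5, 1.1, -0.7, 0, 0.1], [0.5, 1.1, -0.7, 0, 0.1], [0.5, 1.1, -0.7, 0, 0.1], [0.5, 1.1, -0.7, 0, 0.1], [0.5, 1.1, -0.7, 0, 0.1], [0.5, 1.1, -0.7, 0, 0.1]]

```text
clock: 14.0
ee_pos: [0.5579, -0.2168, 0.1019]
tcp_rot: [0.007, 0.833, 0.553, -0.003]
wrist_force: [-2.7, -4.6, 7.5]
finger_gap: 0.0254
```

```bash
python3 -c "
from h import *
st()"
```

```text
t 14.0 nest [ -0.4   26.31 101.9 ] F [-0.63 -5.31  7.48] M [-0.84  0.67  0.  ] gap 25.43 yaw -22.85 tilt [ 0.0072 -0.0029]
```

View pics/t11c.png

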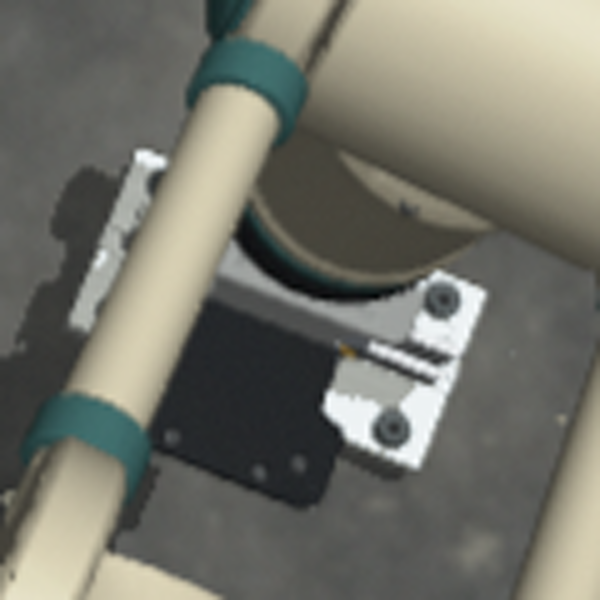

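Held. Now opening in small steps while keeping the pressure.

Request:
move_arm:
  plan:
    - [[0.4, 0.9, -0.6, 0, 0.27], [0.4, 0.9, -0.6, 0, 0.28], [0.4, 0.9, -0.6, 0, 0.29], [0.4, 0.9, -0.7, 0, 0.3]]

```text
clock: 14.33
ee_pos: [0.5583, -0.2164, 0.1018]
tcp_rot: [0.008, 0.833, 0.553, -0.003]
wrist_force: [-2.0, -3.0, 6.5]
finger_gap: 0.0284
```

```bash
python3 -c "
from h import *
st()"
```

```text
t 14.33 nest [ -0.2   26.88 101.77] F [-0.65 -3.53  6.51] M [-0.59  0.35  0.03] gap 28.42 yaw -22.85 tilt [ 0.0076 -0.003 ]
```

Request:
move_arm:
  plan:
    - [[0.2, 0.6, -0.7, 0, 0.31], [0.2, 0.6, -0.7, 0, 0.32], [0.2, 0.6, -0.8, 0, 0.33], [0.2, 0.6, -0.8, 0, 0.34], [0.2, 0.6, -0.8, 0, 0.35]]

```text
clock: 14.75
ee_pos: [0.5585, -0.2161, 0.1015]
tcp_rot: [0.008, 0.833, 0.553, -0.003]
wrist_force: [-2.0, -2.6, 5.9]
finger_gap: 0.033
```

```bash
python3 -c "
from h import *
st()
w=cap('wrist');cv2.imwrite('pics/w12c.png',cv2.resize(w['img'][190:310,260:380],None,fx=5,fy=5,interpolation=2))
p=cap('scene');cv2.imwrite('pics/s12c.png',cv2.resize(p['img'][190:270,360:460],None,fx=6,fy=6,interpolation=2))"
```

```text
t 14.75 nest [ -0.22  27.22 101.48] F [-0.84 -3.15  5.9 ] M [-0.48  0.33  0.01] gap 33.0 yaw -22.85 tilt [ 0.0079 -0.0031]
```

View pics/w12c.png

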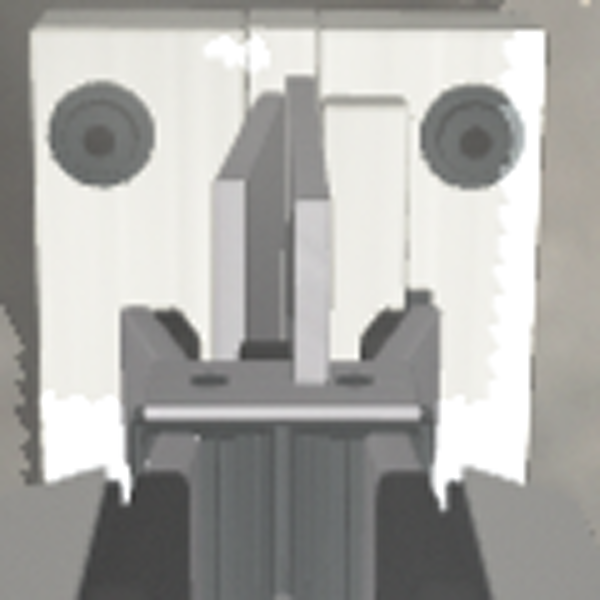

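View pics/s12c.png

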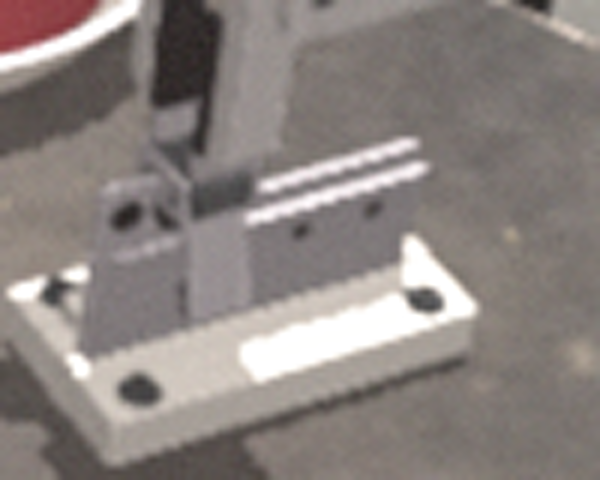

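Jaws are closing, and the clamp stays seated against the lug (wrist crop 312,380). Continuing.

Request:
move_arm:
  plan:
    - [[0.2, 0.5, -0.7, 0, 0.36], [0.2, 0.5, -0.8, 0, 0.37], [0.2, 0.5, -0.8, 0, 0.38], [0.2, 0.5, -0.9, 0, 0.39], [0.2, 0.5, -0.9, 0, 0.4]]

```text
clock: 15.27
ee_pos: [0.5585, -0.2158, 0.101]
tcp_rot: [0.008, 0.833, 0.553, -0.003]
wrist_force: [-2.1, -2.8, 5.3]
finger_gap: 0.0377
```

```bash
python3 -c "
from h import *
st()"
```

```text
t 15.27 nest [ -0.26  27.5  101.02] F [-0.86 -3.45  5.33] M [-0.51  0.31  0.03] gap 37.74 yaw -22.85 tilt [ 0.008  -0.0033]
```

Request:
move_arm:
  plan:
    - [[0.2, 0.5, -0.7, 0, 0.41], [0.2, 0.5, -0.8, 0, 0.42], [0.2, 0.5, -0.9, 0, 0.43], [0.2, 0.5, -1.0, 0, 0.44], [0.2, 0.5, -1.0, 0, 0.45]]

```text
clock: 15.68
ee_pos: [0.5586, -0.2155, 0.1005]
tcp_rot: [0.008, 0.833, 0.553, -0.003]
wrist_force: [-2.3, -1.5, 5.9]
finger_gap: 0.0424
```

```bash
python3 -c "
from h import *
st()"
```

```text
t 15.68 nest [ -0.28  27.76 100.49] F [-1.54 -2.25  5.94] M [-0.51  0.44 -0.03] gap 42.42 yaw -22.85 tilt [ 0.0082 -0.0034]
```

Request:
move_arm:
  plan:
    - [[0.2, 0.5, -0.7, 0, 0.46], [0.2, 0.5, -0.8, 0, 0.47], [0.2, 0.5, -0.9, 0, 0.48], [0.2, 0.5, -1.0, 0, 0.49], [0.2, 0.5, -1.0, 0, 0.5]]

```text
clock: 16.1
ee_pos: [0.5588, -0.2152, 0.0998]
tcp_rot: [0.008, 0.833, 0.553, -0.003]
wrist_force: [-3.0, -2.1, 5.9]
finger_gap: 0.0471
```

```bash
python3 -c "
from h import *
st()
w=cap('wrist');cv2.imwrite('pics/w13c.png',cv2.resize(w['img'][190:310,260:380],None,fx=5,fy=5,interpolation=2))"
```

```text
t 16.1 nest [-0.29 28.15 99.8 ] F [-1.96 -3.14  5.9 ] M [-0.53  0.32 -0.02] gap 47.14 yaw -22.85 tilt [ 0.0084 -0.0035]
```

View pics/w13c.png

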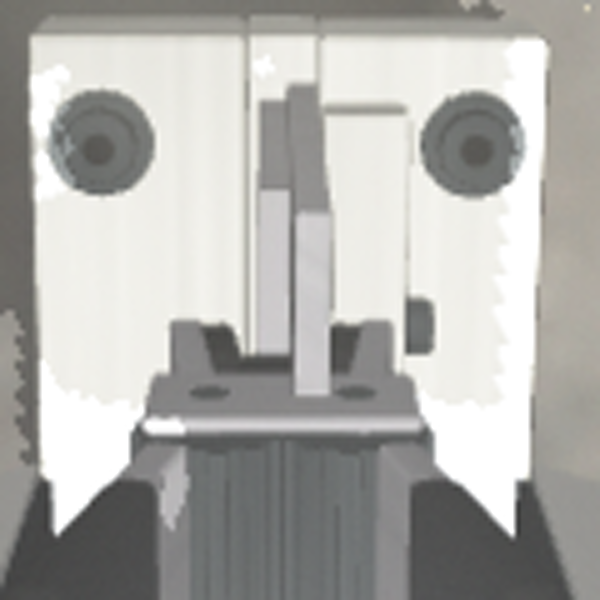

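Request:
move_arm:
  plan:
    - [[0.2, 0.4, -0.7, 0, 0.51], [0.2, 0.4, -0.8, 0, 0.52], [0.2, 0.4, -0.8, 0, 0.53], [0.2, 0.4, -0.9, 0, 0.54]]

```text
clock: 16.48
ee_pos: [0.5589, -0.215, 0.0989]
tcp_rot: [0.008, 0.833, 0.553, -0.004]
wrist_force: [-2.6, -1.7, 4.7]
finger_gap: 0.0505
```

```bash
python3 -c "
from h import *
st()
w=cap('wrist');cv2.imwrite('pics/w14c.png',cv2.resize(w['img'][190:310,260:380],None,fx=5,fy=5,interpolation=2))"
```

```text
t 16.48 nest [-0.24 28.42 98.9 ] F [-1.76 -2.56  4.65] M [-0.5   0.28 -0.01] gap 50.46 yaw -22.85 tilt [ 0.0084 -0.0036]
```

View pics/w14c.png

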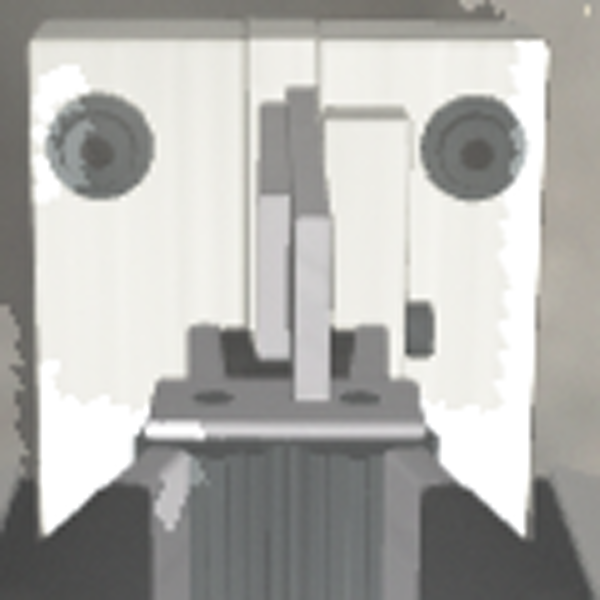

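Request:
move_arm:
  plan:
    - [[0.2, 0.4, -0.6, 0, 0.545], [0.2, 0.4, -0.6, 0, 0.55], [0.2, 0.4, -0.7, 0, 0.555], [0.2, 0.4, -0.7, 0, 0.56], [0.2, 0.4, -0.7, 0, 0.565]]

```text
clock: 16.95
ee_pos: [0.559, -0.2138, 0.0976]
tcp_rot: [0.008, 0.833, 0.553, -0.003]
wrist_force: [0.1, 0.2, -0.1]
finger_gap: 0.0531
```

```bash
python3 -c "
from h import *
st()
w=cap('wrist');cv2.imwrite('pics/w15c.png',cv2.resize(w['img'][190:310,260:380],None,fx=5,fy=5,interpolation=2))"
```

```text
t 16.95 nest [-0.62 29.56 97.59] F [ 0.01  0.18 -0.15] M [-0.   -0.06  0.02] gap 53.07 yaw -22.85 tilt [ 0.0076 -0.0034]
```

View pics/w15c.png

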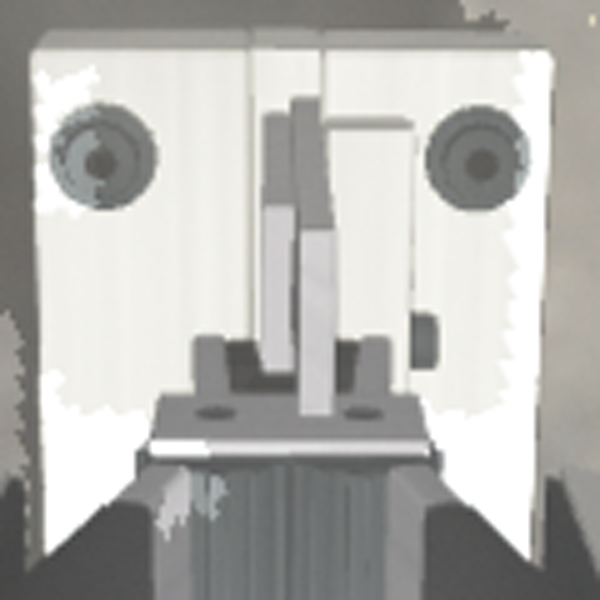

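Forces are back to zero, so it is released. Open wide in place, then straight up.

Request:
move_arm:
  plan:
    - [[0, 0, 0, 0, 0.6], [0, 0, 0, 0, 0.65], [0, 0, 0, 0, 0.72], [0, 0, 0, 0, 0.8], [0, 0, 0, 0, 0.9], [0, 0, 0, 0, 0.95], [0, 0, 0, 0, 0.95]]

```text
clock: 17.58
ee_pos: [0.559, -0.2139, 0.0977]
tcp_rot: [0.008, 0.833, 0.553, -0.003]
wrist_force: [0.8, 0.5, -0.4]
finger_gap: 0.0884
```

```bash
python3 -c "
from h import *
st()
p=cap('scene');cv2.imwrite('pics/s16c.png',cv2.resize(p['img'][180:270,350:470],None,fx=6,fy=6,interpolation=2))
w=cap('wrist','w16.png')"
```

```text
t 17.58 nest [-0.53 29.42 97.73] F [ 0.49  0.8  -0.45] M [-0.08 -0.09 -0.02] gap 88.4 yaw -22.85 tilt [ 0.0078 -0.0034]
```

View pics/w16.png

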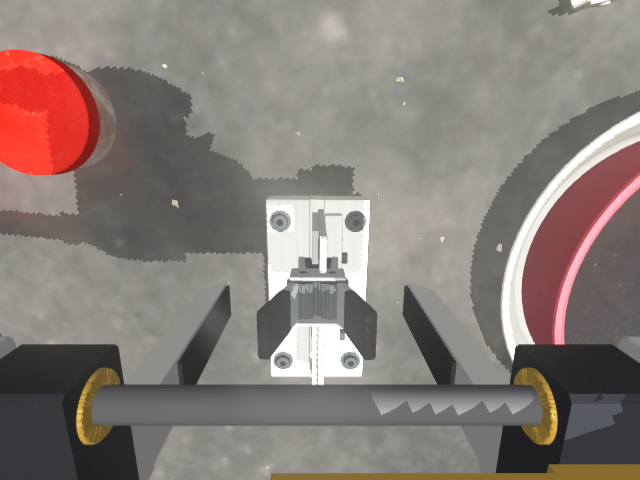

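View pics/s16c.png

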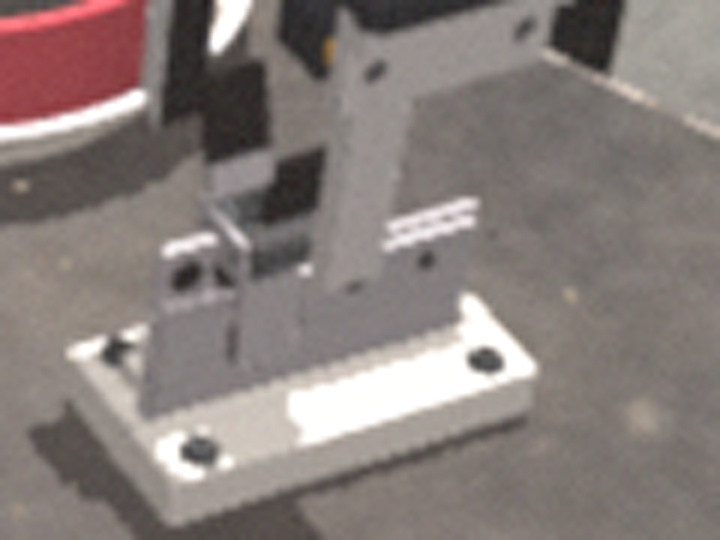

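Fingers are clear on both sides and the clamp stands upright on the straps. Lifting and backing off for an inspection.

Request:
move_arm:
  plan:
    - [[0, 0, 15, 0, 0.95], [0, 0, 40, 0, 0.95], [0, 0, 75, 0, 0.95], [0, 0, 110, 0, 0.95], [-20, -50, 140, 0, 0.95], [-40, -100, 150, 0, 0.95], [-60, -140, 150, 0, 0.95], [-60, -140, 150, 0, 0.95], [-60, -140, 150, 0, 0.95], [-60, -140, 150, 0, 0.95]]

```text
clock: 18.52
ee_pos: [0.4982, -0.3554, 0.2477]
tcp_rot: [0.008, 0.834, 0.552, -0.003]
wrist_force: [0.4, 0.1, -0.2]
finger_gap: 0.0891
```

Run:
```python
from h import *
t=cap('top','t17.png');p=cap('scene')
cv2.imwrite('pics/s17c.png',cv2.resize(p['img'][170:270,350:470],None,fx=6,fy=6,interpolation=2))
cv2.imwrite('pics/t17c.png',cv2.resize(t['img'][200:300,360:480],None,fx=6,fy=6,interpolation=2))
s=st();w=wpose(cap('wrist','w17.png'),s)
for q in(t,p,w):
  for n in('clamp','jaws','handles','strap_top','lug','grease_tin','rivet_set'):
    print(n,[(nst(r['position']).round(1).tolist(),round(r['conf'],2)) for r in env.place_of(n,q) if n in('grease_tin','rivet_set') or np.linalg.norm(r['position'][:2]-NC)<.1][:2])
```

```text
t 18.62 nest [  -1.21 -122.1   247.37] F [ 0.79  0.01 -0.31] M [-0.02 -0.03 -0.02] gap 89.3 yaw -22.86 tilt [ 0.0072 -0.0031]
clamp [([-1.6, 22.5, 65.6], 0.6)]
jaws [([4.3, 19.5, 43.9], 0.65)]
handles [([-4.0, 24.7, 117.6], 0.74)]
strap_top [([-0.8, -3.9, 64.2], 0.69)]
lug [([0.5, 37.9, 77.2], 0.58)]
grease_tin [([-168.3, 126.8, -1.3], 0.83), ([155.1, 269.2, 4.3], 0.75)]
rivet_set [([51.2, 230.6, -2.1], 0.65)]
clamp [([0.1, 24.8, 65.3], 0.78), ([-2.0, 23.5, 43.5], 0.56)]
jaws [([-1.0, 25.2, 42.6], 0.78), ([-0.5, 38.6, 76.9], 0.17)]
handles [([3.3, 26.0, 117.5], 0.62)]
strap_top [([-3.0, -2.7, 60.8], 0.69)]
lug [([-0.7, 35.8, 73.9], 0.9)]
grease_tin [([-174.8, 121.5, -0.3], 0.8)]
rivet_set [([47.8, 235.0, -1.5], 0.76), ([-1.7, -2.9, 58.0], 0.2)]
clamp [([2.9, 21.6, 64.6], 0.6), ([1.9, 39.6, 74.6], 0.21)]
jaws []
handles [([-1.6, 27.8, 117.6], 0.78)]
strap_top [([-2.7, 0.3, 64.5], 0.68)]
lug [([3.3, 41.8, 73.8], 0.8), ([-0.5, 27.6, 69.3], 0.18)]
grease_tin []
rivet_set [([3.2, 24.9, 68.5], 0.53)]
```

View pics/s17c.png

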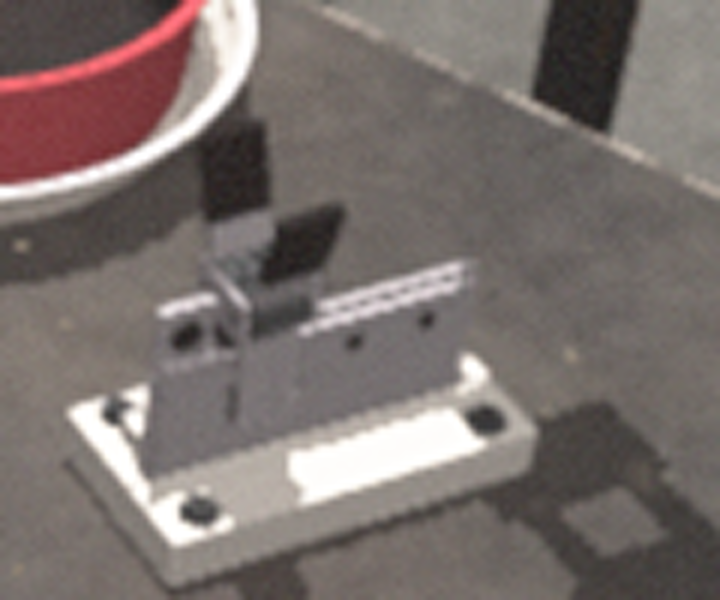

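View pics/t17c.png

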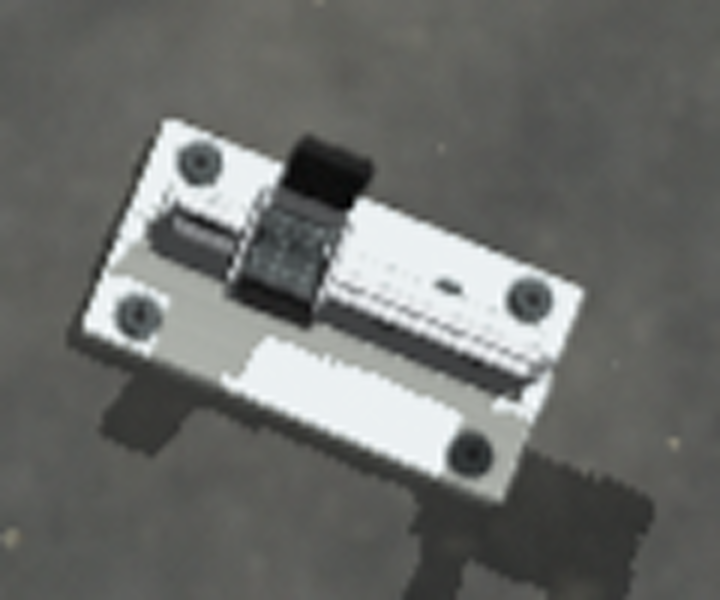

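View pics/w17.png

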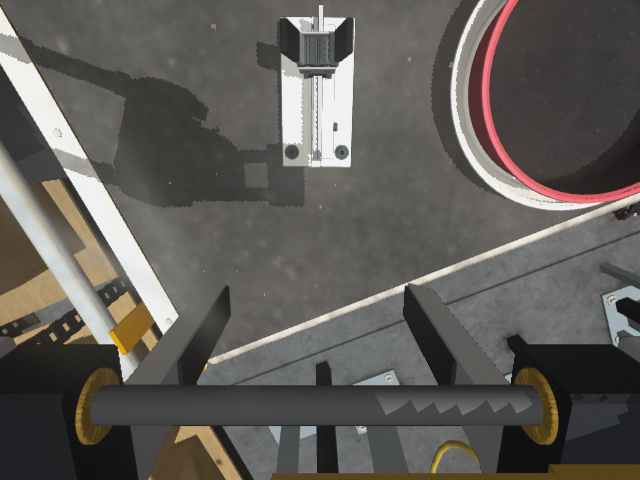

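Run:
```python
from h import *
def W(m): m=np.array(m,float)/1e3; return m@yawR(NY).T+[*NC,0]
for n,o,sz in(('scene',(350,170),(100,120)),('top',(360,200),(100,120))):
    p=cap(n);k=6;im=cv2.resize(p['img'][o[1]:o[1]+sz[0],o[0]:o[0]+sz[1]],None,fx=k,fy=k,interpolation=2)
    def dr(ms,c):
        q=((pix(p,W(ms))-o+.5)*k-.5).round().astype(int);cv2.polylines(im,[q.reshape(-1,1,2)],False,c,1)
    dr([(2,40,66),(2,40,84),(2,61,84)],(0,0,255))
    dr([(2,-61,66),(2,40,66)],(0,200,0))
    x=13
    for y in(12,40): dr([(-x,y,92),(x,y,92)],(0,255,255))
    dr([(-26,15,133),(-26,37,133)],(255,0,255));dr([(26,15,133),(26,37,133)],(255,0,255))
    cv2.imwrite('pics/ov_%s.png'%n,im)
```

```text
(no output)
```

View pics/ov_scene.png

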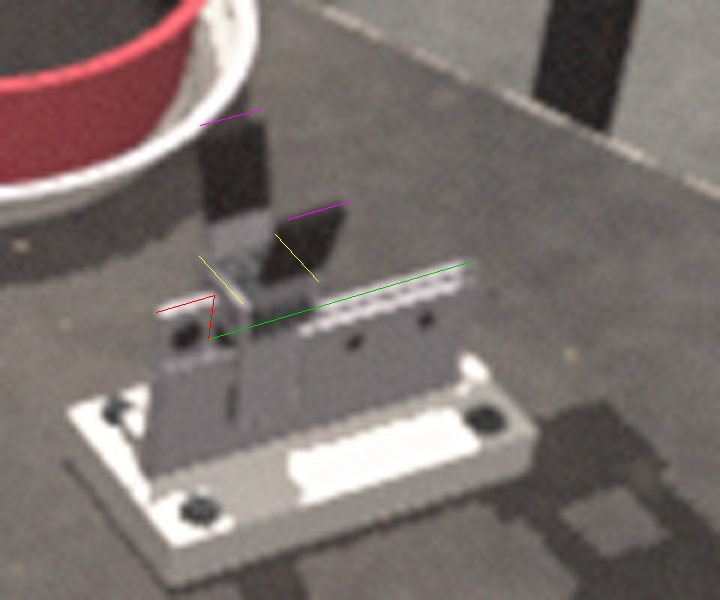

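View pics/ov_top.png

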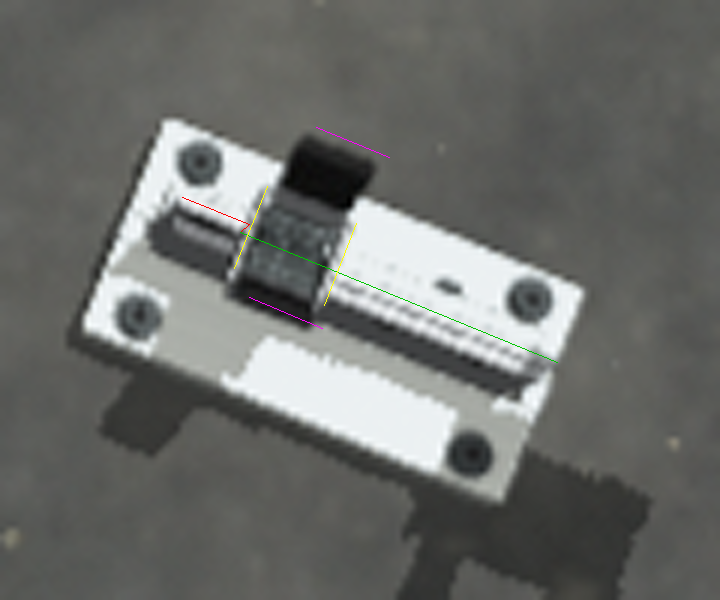

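```bash
python3 -c "
from h import *
st();print(env.job_done())"
```

```text
t 19.82 nest [  -0.95 -122.92  247.73] F [-0.17 -0.93 -0.52] M [-0.   -0.05  0.03] gap 89.3 yaw -22.85 tilt [ 0.0078 -0.0034]
the job is handed in; nothing more can be done
None
```

I took the large steel clamp off the bin wall squeezed fully open and pushed it down over both straps. I slid it to the lug and let it close in small steps under light pressure. Then I backed the arm clear and handed in at 19.8 s of the 61 s; the interface gives no verdict.

- **Pressing home:** contact came at the expected edge height. The slide stopped dead at nest y ≈ 26.3 mm (the seat is at 26). I held it there with about 9 N downward and 5–6 N against the lug for over 0.3 s.
- **Closing:** I kept about 6–7 N downward on while the fingers opened. The wrist force fell to zero when the clamp came free.
- **Final pictures:** the clamp stands upright with its side at the lug and both rivet holes clear. The front strap is parallel and close against the back one. The networks put the clamp's origin at z ≈ 65 mm and the handles at 117.5 mm, which is fully home.

**What I could not confirm:**
- **Clamp to lug:** the networks put the clamp at nest y between 21.6 and 24.8 mm, against 26 at the seat. That is up to 4 mm short, about their stated error. I relied on the force stop and on the picture, which shows no gap. The lug's own reported position scatters by about as much.
- **Overlay:** my drawn model sits 1–2 mm off the nest, about the calibration error, so it cannot confirm the 2 mm fit.
- **Jaw angle, pinch force and bystanders:** I did not measure the first two directly. I did not compare the bystanders' positions before and after in full, but nothing came near them.

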